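Make up two breakfast trays in a hospital kitchen

ROBOT

A 6-joint arm with a two-finger parallel gripper is mounted at the origin on the work surface. World frame = base frame: x ahead of the robot, y to its left, z up, the work surface at z = 0. Lengths are in m, angles in rad, forces in N, time in s.
With the tool pointing down it reaches from about 0.375 to 0.9 m from the base axis. Payload 3.1 kg.
Tool frame: the origin (TCP) lies at the centre of the arm's flange, where the gripper is bolted on; the fingertips stand 182 mm ahead of it and the grasp point (between the pads) lies 164 mm ahead of it; z points along the fingers, x is the direction in which the jaws open and shut, and the axes are right-handed (so a half turn about z gives the same grasp; the last joint's range is limited). The gripper opens to 87 mm and grips with 3 to 60 N. Pads are 19 mm wide; open, the fingers measure 117 mm over their backs; the gripper's body (75 mm by 190 mm) begins 51 mm behind the grasp point.
Start: joints at [-1.28, 0.527, 1.433, -0, 1.181, -0.178], TCP at [0.282, -0.558, 0.405] pointing down, gripper open.
Joint ranges: [-3.08, 3.08], [-0.75, 2.2], [0.22, 2.44], [-1.43, 4.57], [0, 2.65], [-2.85, 2.85]. Speed limits (rad/s): [2.79, 2.79, 3.14, 3.14, 3.14, 3.14].

INTERFACE

Orientations are given as a unit quaternion [x, y, z, w].
In Python, from rig import status, eyes, robot gives the robot as it stands. The module is installed in compiled form; this text tells all that it offers.
- The arm moves only by the tool step_arm, never from a script. Its argument "steps" is a list of rows, each a list of 7 numbers: the closure, from -1 (fully open) to 1 (shut), so that 0 is half open, then the shift along the tool's x, y, z each as a share of 0.025 m, from -1 to 1, then the turn, a rotation vector about the tool's x, y, z each as a share of 8 degrees, from -1 to 1. In form: [[jaw, dx, dy, dz, rx, ry, rz], ...]. A call has exactly 10 rows; each row shifts and turns the commanded pose from where the row before left it, along the tool's axes as they then stand; what a row does not reach is not made up. A row lasts 1/10 s, in which the tool goes at most 50 mm and 8.59 degrees, less where a joint would pass 70% of its speed; a pose out of reach is approached as far as the arm can. A call with a number of a shift or a turn outside -1 to 1 is refused whole. A call with a gripper value outside its range is refused whole. The fingers move at their own pace and stop on an object; "squeeze" is the grip in N (left out, the last holds). Time passes only in rows, so rows that do not move let the fingers close, or fill a call up. It gives the time, the measured TCP pose, the force and the opening at its end, in the units of the state.
- status.get_obs(): the state, without advancing time (a new reading comes with each control period).
- eyes.camera(name): name is "side" or "top" or "wrist"; returns (picture, depth): 400x640x3 uint8, red, green, blue; 400x640 float32, m along the optical axis (not along the pixel's ray), 0 where there is no reading.
- eyes.camera_info(name): a dict with "K" (3x3 intrinsics, pixels), "R" (3x3) and "t" (3): a world point X has camera coordinates R X + t. Camera axes: x right, y down, z forward; pixel columns grow to the right and rows downward; lengths in m; the calibration is good to about 2 mm. A picture is of the moment at which its call begins: read the wrist's pose just before it. camera_info takes no time and is no camera call; for the wrist camera it gives the pose at the moment of the call.
- robot.hand_in(): hands the job in, once; it reports no verdict.
The state is a dict: "time": time; "q": joint angles; "joint_velocities": joint speeds; "joint_torque": joint torques, N m; "position": TCP position; "tool_rot": TCP orientation; "ft_force": force on the tool from outside, world axes, zero at the start; "moment": the same for the moment, N m; "grip_width": finger opening in m.
Only numpy, scipy, OpenCV 4.12 (cv2) and the standard library are available. Lean on these libraries where they do the work, as an engineer would, in place of code of your own. Each camera call takes 0.05 s, during which the arm holds its last target.

TASK

Make up the two breakfast trays from the stock standing on the counter. The larger tray, the one with the knife and spoon, gets the egg cup in its round well with the boiled egg standing in it, narrow end down, and the dessert pot in its square well; the smaller tray gets the milk bottle in its round well and the apple in its square well. Cup, pot and bottle stand upright on the floors of their wells, and everything is let go; leave the mug, the salt shaker and the jam jar standing where they are.

Things in the scene. Friction and masses are not known exactly. Their poses are not given: they have to be found in the camera images.
- tray_cutlery: Larger grey plastic meal tray, fixed, 182 x 250 x 16 mm (x, y, z), knife and spoon lying in a groove along its -x side (x -105 to -61 mm). Flat wells 12 mm deep, floors at z 4 mm. Origin: on the underside, in the middle of the row of wells (the tray spans x -112 to +70 mm); y along the row. Round well 72 mm across, centre x 0, y +60 mm. Square well 92 x 92 mm, centre x 0, y -52 mm.
- tray_plain: Smaller grey plastic meal tray, fixed, 140 x 250 x 16 mm (x, y, z), two wells and no cutlery. Wells 12 mm deep, floors at z 4 mm. Origin: centre of the underside; y along the row of wells, which lie the other way round than on the larger tray: round well 72 mm across, centre x 0, y -60 mm; square well 92 x 92 mm, centre x 0, y +52 mm.
- eggcup: White china egg cup on a foot, 60 mm high, 90 g. Its upper part is a straight-sided bowl 50 mm across, from 42 to 60 mm up (grip it there); stem 22 mm, foot 46 mm across. The bowl is open above, 37 mm across inside the rim and 25 mm deep. Origin: centre of the foot's underside; z up its axis.
- egg: Hard-boiled brown hen's egg, the only egg, 44 mm across, 58 mm long, 60 g. Stands narrow end down in the middle hole of a fixed steel egg rack (170 x 64 mm, 36 mm high). Origin: on its axis at the widest section, 32 mm above the narrow end, 26 mm below the top; z up. Origin about 53 mm above the counter in the rack; about 76 mm above the egg cup's origin when resting in its rim, narrow end down.
- dessert_pot: Filled and sealed dessert pot, dark chocolate brown with a cream band and a wide flat pale lid with foil. 60 mm high; foot 54 mm across, sides widening upward to 62 mm, lid 65 mm across over the top 10 mm (the fingers close on the lid's edge, 50 to 60 mm up). Origin: centre of the underside; z up. 100 to 180 g.
- milk_bottle: Small white milk bottle with a bare metal cap: cylindrical body 54 mm across up to 63 mm, then a shoulder, neck 34 mm, cap 38 mm across, 107 mm high in all. Closed. Origin: centre of the underside; z up. 140 to 260 g.
- apple: Dull red apple, 67 mm across and 66 mm high, with a short stalk, standing on its base at the start. Origin: inside the apple on its core axis, 34 mm above its base, near the widest section; z towards the stalk. 105 to 195 g.
- mug: Bystander: white mug, 78 mm across, 88 mm high, with a handle; empty and loose. Origin: centre of the underside. Leave it alone.
- shaker: Bystander: slim glass salt shaker with a steel cap, 42 mm across at the foot, 33 mm at the cap, 79 mm high, loose. Origin: centre of the underside. Leave it alone.
- jam_jar: Bystander: amber glass jam jar with a flat steel lid and a pale paper band, 58 mm across, 78 mm high, loose. Origin: centre of the underside. Leave it alone.
Not all that is in view belongs to the job. What is shaped like the eggcup but green is not meant.

How it is judged:
At the end, for the whole second after the job is handed in: Egg cup, pot and bottle upright on their well floors, within 15, 22 and 12 mm of the well centres in x and y; apple in its well, within 26 mm; egg upright (0.35 rad) in the cup, within 8 mm of its axis; all released and at rest; mug, shaker and jar upright, moved under 30 mm (x of eggcup in the frame of tray_cutlery between -0.015 and 0.015 m and y of eggcup in the frame of tray_cutlery between 0.045 and 0.075 m and z of eggcup in the frame of tray_cutlery between 0 and 0.008 m and x of dessert_pot in the frame of tray_cutlery between -0.022 and 0.022 m and y of dessert_pot in the frame of tray_cutlery between -0.074 and -0.03 m and z of dessert_pot in the frame of tray_cutlery between 0 and 0.008 m and x of milk_bottle in the frame of tray_plain between -0.012 and 0.012 m and y of milk_bottle in the frame of tray_plain between -0.072 and -0.048 m and z of milk_bottle in the frame of tray_plain between 0 and 0.008 m and x of apple in the frame of tray_plain between -0.026 and 0.026 m and y of apple in the frame of tray_plain between 0.026 and 0.078 m and z of apple in the frame of tray_plain between 0.02 and 0.046 m and horizontal distance between egg and eggcup below 0.008 m and z of egg in the frame of eggcup between 0.068 and 0.086 m and angle between egg's own z axis and vertical below 0.35 rad and angle between each of eggcup, dessert_pot, milk_bottle's own z axis and vertical below 0.12 rad and linear speed of each of egg, eggcup, dessert_pot, milk_bottle, apple below 0.02 m/s and distance of each of mug, shaker, jam_jar from where it was at the start of the episode below 0.03 m and angle between each of mug, shaker, jam_jar's own z axis and vertical below 0.2 rad); the robot touches nothing.
It fails at once if A bystander (mug, salt shaker or jam jar) is pushed more than 30 mm away or tipped over (distance of any of mug, shaker, jam_jar from where it was at the start of the episode above 0.03 m or angle between any of mug, shaker, jam_jar's own z axis and vertical above 0.5 rad).
It also fails if it takes over 134 s, if anything falls off the work surface, if the arm or the gripper's body presses on something with over 40 N, if the wrist force passes 120 N, or if a joint passes its speed limit or range.

## Working session

There is one attempt and no reset: what is moved stays moved. The work goes in short steps, Python scripts to look and compute and a tool call to move; the robot and the scene stay as the last step left them, time stands still between calls to the robot, and variables do not carry over. Pictures are saved under pics/ and viewed, and the job is handed in when it is done.

Besides the shell and the picture viewer there is one more tool, called after "Request:" in YAML: its name, and indented under it one key for each argument. step_arm: Moves the arm, as the interface text tells. Its arguments: {"type":"object","properties":{"steps":{"type":"array"},"squeeze":{"type":"number"}},"required":["steps"]}

```bash
mkdir -p pics
cat > h.py <<'E'
from rig import status, eyes, robot
import numpy as np, cv2
def snap(n,f):
    p,d=eyes.camera(n); cv2.imwrite('pics/%s.png'%f,p[:,:,::-1]); i=eyes.camera_info(n)
    np.savez('pics/%s.npz'%f,p=p,d=d,K=i['K'],R=i['R'],t=i['t']); return p,d
def load(f): return np.load('pics/%s.npz'%f)
def pts(f):
    z=load(f);d=z['d'];v,u=np.mgrid[:400,:640];K=z['K']
    c=np.stack([(u-K[0,2])/K[0,0]*d,(v-K[1,2])/K[1,1]*d,d],-1)
    return (c-z['t'])@z['R']   # R^T(c-t)
def ray(f,u,v,zz):
    z=load(f);K=z['K'];r=z['R'].T@np.array([(u-K[0,2])/K[0,0],(v-K[1,2])/K[1,1],1]);o=-z['R'].T@z['t']
    return o+r*(zz-o[2])/r[2]
E
python3 - <<'E'
from h import *
o=status.get_obs(); print(o)
for n in ['top','side','wrist']:
    snap(n,n+'0'); i=eyes.camera_info(n); print(n,i['K'].round(1).tolist(),(-i['R'].T@i['t']).round(3),i['R'].round(3).tolist())
E
```

```text
{'time': 0.0, 'q': array([-1.28049738e+00,  5.28449089e-01,  1.43390749e+00, -3.24181522e-05,
        1.18139298e+00, -1.78503655e-01]), 'joint_velocities': array([ 0.0012011 ,  0.00092168,  0.00029863, -0.00026089,  0.00064752,
       -0.00019731]), 'joint_torque': array([-1.13148275e-05, -4.40040350e+01, -1.76594067e+01,  6.32911082e-02,
        5.81861415e-02, -1.63769496e-04]), 'position': array([ 0.28230597, -0.5572186 ,  0.40378006]), 'tool_rot': array([ 8.52005786e-01, -5.23531257e-01, -8.13985808e-04, -7.07612605e-04]), 'ft_force': array([-1.09306592,  0.53244702,  0.46219215]), 'moment': array([-0.00854794, -0.00744515,  0.01953837]), 'grip_width': 0.08702870025169646}
top [[362.7, 0.0, 318.1], [0.0, 362.7, 200.6], [0.0, 0.0, 1.0]] [0.438 0.019 0.957] [[-0.008, -1.0, 0.023], [-0.993, 0.005, -0.121], [0.121, -0.024, -0.992]]
side [[374.2, 0.0, 323.7], [0.0, 374.2, 194.9], [0.0, 0.0, 1.0]] [0.335 0.582 0.748] [[-0.938, -0.346, 0.01], [-0.257, 0.677, -0.689], [0.232, -0.649, -0.725]]
wrist [[357.7, 0.0, 313.4], [0.0, 357.7, 202.5], [0.0, 0.0, 1.0]] [ 0.346 -0.526  0.383] [[0.453, -0.892, -0.002], [-0.861, -0.438, 0.26], [-0.232, -0.116, -0.966]]
```

View pics/top0.png

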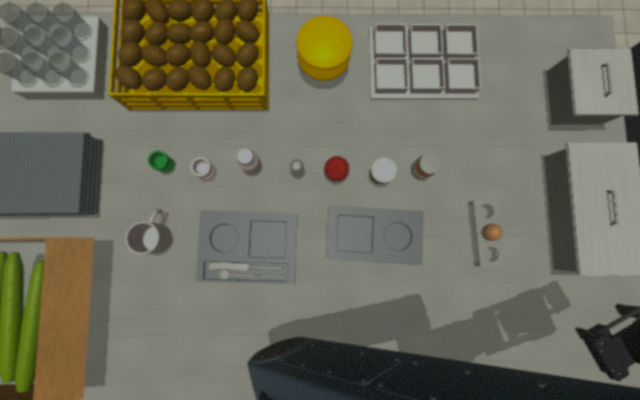

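View pics/side0.png

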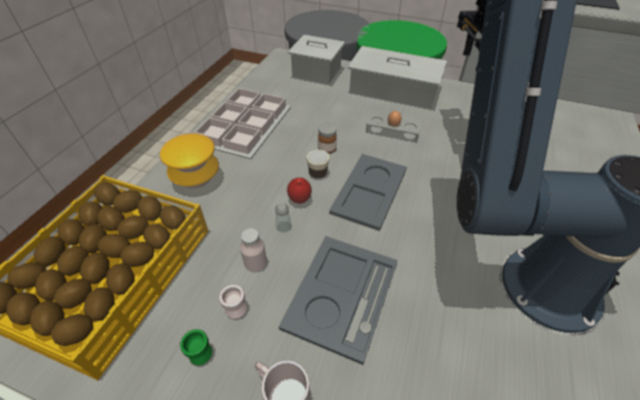

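View pics/wrist0.png

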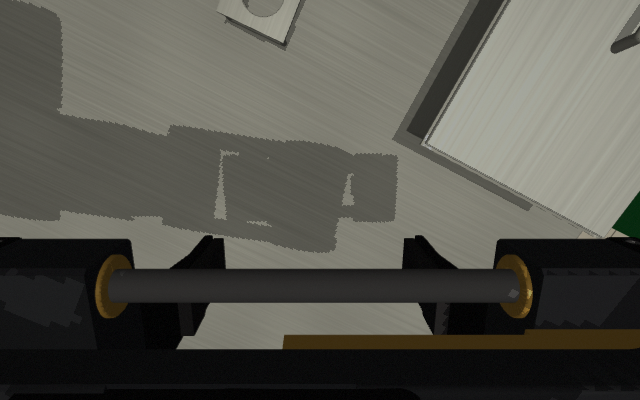

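Run:
```python
from h import *
p=cv2.imread('pics/top0.png')
c=p[130:300,130:330]; cv2.imwrite('pics/c1.png',cv2.resize(c,None,fx=4,fy=3.5,interpolation=3)[:,:800])
c=cv2.resize(p[130:300,130:330],None,fx=4,fy=3.5) 
cv2.imwrite('pics/c2.png',cv2.resize(p[130:290,320:520],None,fx=4,fy=3.5,interpolation=2))
P=pts('top0')
# height map: list blobs above 20mm in stock area
H=P[:,:,2]; 
m=((H>0.02)&(H<0.13)).astype(np.uint8); m[:, :110]=0; m[:140]=0; m[270:]=0; m[:,540:]=0
n,l,s,cc=cv2.connectedComponentsWithStats(m)
for i in range(1,n):
    if s[i,4]<15: continue
    q=P[l==i]; hi=q[:,2].max(); t=q[q[:,2]>np.percentile(q[:,2],95)-0.006]
    print(cc[i].round(1),s[i,4],'zmax',hi.round(4),'top mean',t.mean(0).round(4),'ext',(t.max(0)-t.min(0)).round(3)[:2],'mid',((t.max(0)+t.min(0))/2).round(4)[:2])
print('counter',P[250,350],P[290,350])
```

```text
[248.6 160.6] 463 zmax 0.1107 top mean [0.6508 0.1723 0.107 ] ext [0.037 0.035] mid [0.6512 0.1732]
[158.5 160. ] 356 zmax 0.064 top mean [0.6532 0.3981 0.06  ] ext [0.049 0.049] mid [0.6532 0.3984]
[426.8 165.3] 554 zmax 0.0833 top mean [ 0.6385 -0.2826  0.0783] ext [0.051 0.054] mid [ 0.6384 -0.2832]
[201.2 166.7] 338 zmax 0.0645 top mean [0.6357 0.2907 0.0596] ext [0.049 0.048] mid [0.6354 0.2911]
[336.6 168.4] 523 zmax 0.0735 top mean [ 0.633  -0.0511  0.0641] ext [0.047 0.048] mid [ 0.6321 -0.0521]
[383.4 170.1] 538 zmax 0.0652 top mean [ 0.6255 -0.17    0.0607] ext [0.065 0.062] mid [ 0.6262 -0.1701]
[297.2 167.8] 205 zmax 0.0825 top mean [0.6343 0.0494 0.0773] ext [0.026 0.025] mid [0.6346 0.0493]
[488.7 232.4] 1420 zmax 0.0808 top mean [ 0.4667 -0.4372  0.0742] ext [0.034 0.032] mid [ 0.466  -0.4389]
[148.  234.9] 1000 zmax 0.0914 top mean [0.459 0.414 0.087] ext [0.075 0.078] mid [0.4599 0.4139]
counter [ 0.42389591 -0.08608585  0.00451814] [ 0.32140489 -0.08460707  0.00053452]
```

View pics/c1.png

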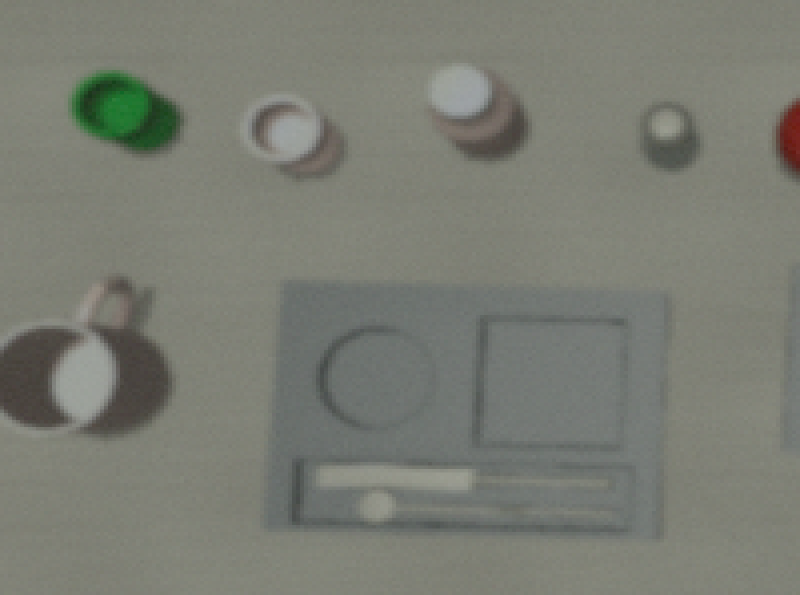

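View pics/c2.png

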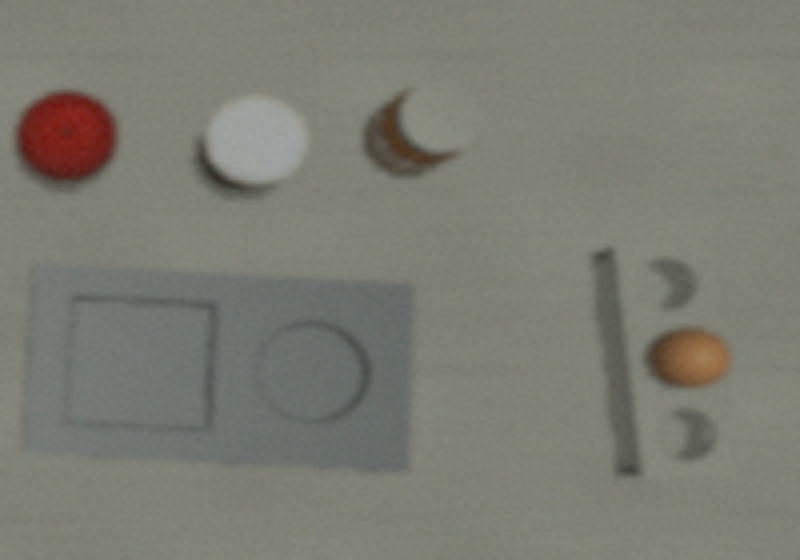

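Run:
```python
from h import *
def fit(name,px,ox,rows):
    A=np.array([ray('top0',ox+u/4-0.375,130+v/3.5-0.36,0.016)[:2] for u,v in px]); B=np.array(rows)
    ca,cb=A.mean(0),B.mean(0); a=A-ca;b=B-cb
    th=np.arctan2((b[:,0]*a[:,1]-b[:,1]*a[:,0]).sum(),(a*b).sum())
    R=np.array([[np.cos(th),-np.sin(th)],[np.sin(th),np.cos(th)]]); t=ca-R@cb
    print(name,t.round(4),'yaw',th.round(4),'res',((B@R.T+t-A)*1000).round(1).tolist())
    for w in [(0,.06),(0,-.06),(0,.052),(0,-.052)]: print('  ',w,(R@np.array(w)+t).round(4))
fit('cut',[(285,283),(668,292),(660,540),(263,528)],130,[(.07,.125),(.07,-.125),(-.112,-.125),(-.112,.125)])
fit('plain',[(33,264),(415,284),(410,472),(22,452)],320,[(.07,.125),(.07,-.125),(-.07,-.125),(-.07,.125)])
print(ray('top0',130+377/4-.4,130+377/3.5-.4,.016),ray('top0',320+315/4-.4,130+371/3.5-.4,.016))
print(ray('top0',130+551/4-.4,130+383/3.5-.4,.016),ray('top0',320+142/4-.4,130+363/3.5-.4,.016))
```

```text
cut [0.4559 0.1787] yaw -0.0385 res [[2.2, 1.1], [0.7, -1.4], [-0.7, 0.4], [-2.2, -0.2]]
   (0, 0.06) [0.4582 0.2386]
   (0, -0.06) [0.4536 0.1187]
   (0, 0.052) [0.4579 0.2307]
   (0, -0.052) [0.4539 0.1267]
plain [ 0.4632 -0.1499] yaw -0.0659 res [[0.5, -0.7], [0.5, 0.4], [-0.3, 0.3], [-0.7, -0.1]]
   (0, 0.06) [ 0.4672 -0.09  ]
   (0, -0.06) [ 0.4593 -0.2097]
   (0, 0.052) [ 0.4667 -0.098 ]
   (0, -0.052) [ 0.4598 -0.2017]
[0.45905892 0.23909079 0.016     ] [ 0.4600614 -0.2113385  0.016    ]
[0.45382342 0.12772993 0.016     ] [ 0.4668029  -0.09886817  0.016     ]
```

Request:
step_arm:
  steps:
    - [-1,0,0,0,0,0,-1]
    - [-1,0,0,0,0,0,-1]
    - [-1,0,0,0,0,0,-1]
    - [-1,0,0,0,0,0,-1]
    - [-1,0,0,0,0,0,-1]
    - [-1,0,0,0,0,0,-1]
    - [-1,0,0,0,0,0,-1]
    - [-1,0,0,0,0,0,-0.89]
    - [-1,0,0,0,0,0,0]
    - [-1,0,0,0,0,0,0]
  squeeze: 30

```text
time: 1.15
position: [0.2824, -0.5574, 0.4045]
tool_rot: [1.0, -0.002, -0.0, -0.0]
ft_force: [-0.7, -0.3, -0.0]
grip_width: 0.0874
```

Request:
step_arm:
  steps:
    - [-1,0.69,-0.77,0,0,0,0]
    - [-1,0.69,-0.77,0,0,0,0]
    - [-1,0.69,-0.77,0,0,0,0]
    - [-1,0.69,-0.77,0,0,0,0]
    - [-1,0.69,-0.77,0,0,0,0]
    - [-1,0.69,-0.77,0,0,0,0]
    - [-1,0.69,-0.77,0,0,0,0]
    - [-1,0.69,-0.77,0,0,0,0]
    - [-1,0.69,-0.77,0,0,0,0]
    - [-1,0.69,-0.77,0,0,0,0]

```text
time: 2.15
position: [0.4556, -0.3642, 0.4047]
tool_rot: [1.0, -0.001, -0.0, -0.0]
ft_force: [0.2, 0.1, 0.4]
grip_width: 0.0871
```

Request:
step_arm:
  steps:
    - [-1,0.69,-0.77,0.4,0,0,0]
    - [-1,0.69,-0.77,0.4,0,0,0]
    - [-1,0.69,-0.77,0.4,0,0,0]
    - [-1,0.69,-0.77,0.4,0,0,0]
    - [-1,0.69,-0.77,0.4,0,0,0]
    - [-1,0.69,-0.77,0.4,0,0,0]
    - [-1,0.69,-0.77,0.4,0,0,0]
    - [-1,0.69,-0.77,0.4,0,0,0]
    - [-1,0.69,-0.77,0.4,0,0,0]
    - [-1,0.69,-0.77,0.4,0,0,0]

```text
time: 3.15
position: [0.6282, -0.1718, 0.3042]
tool_rot: [1.0, -0.001, -0.0, -0.0]
ft_force: [0.8, -0.8, 0.0]
grip_width: 0.0868
```

Run:
```python
from h import *
snap('wrist','w1');o=status.get_obs();print(o['position'],o['tool_rot'])
z=load('w1')
for P in [(.626,-.170,.06)]:
    c=z['R']@P+z['t'];print((z['K']@c)[:2]/c[2])
```

```text
[ 0.62986016 -0.16869102  0.30260648] [ 9.99998807e-01 -3.37075848e-04  2.67004487e-04 -1.48373775e-03]
[306.60918992 221.9910094 ]
```

View pics/w1.png

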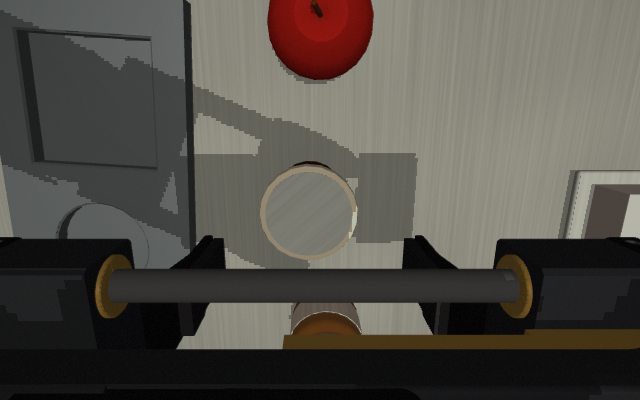

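Run:
```python
from h import *
snap('wrist','w2');o=status.get_obs();print(o['position'],o['tool_rot'])
z=load('w2')
for P in [(.626,-.170,.06),(.633,-.0515,.06)]:
    c=z['R']@P+z['t'];print((z['K']@c)[:2]/c[2])
im=z['p'];P=pts('w2')
m=(np.abs(P[:,:,2]-.06)<.006)&(P[:,:,1]<-.12)&(P[:,:,1]>-.22)&(abs(P[:,:,0]-.626)<.05)
m[250:]=0
q=P[m];print(len(q),q.mean(0),q.min(0),q.max(0)); v,u=np.nonzero(m);print(u.mean(),v.mean())
```

```text
[ 0.62869602 -0.16996025  0.30310929] [ 9.99999259e-01  4.91009850e-04 -6.66821301e-04 -8.92726408e-04]
[309.13329611 219.44632815]
[321.28306841  19.42913786]
6473 [ 0.62368341 -0.16614101  0.05972262] [ 0.59156874 -0.19158099  0.05406541] [ 0.65571738 -0.13868622  0.06213239]
305.5587826355631 213.32751429012822
```

View pics/w2.png

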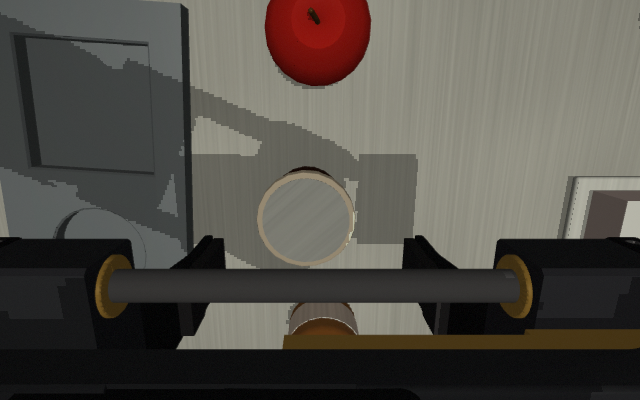

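Request:
step_arm:
  steps:
    - [-1,-0.14,-0.04,0.6,0,0,0]
    - [-1,0,0,0.8,0,0,0]
    - [-1,0,0,0.8,0,0,0]
    - [-1,0,0,0.8,0,0,0]
    - [-1,0,0,0.4,0,0,0]
    - [-1,0,0,0,0,0,0]
    - [1,0,0,0,0,0,0]
    - [1,0,0,0,0,0,0]
    - [1,0,0,0,0,0,0]
    - [1,0,0,0,0,0,0]
  squeeze: 30

```text
time: 4.25
position: [0.6243, -0.1718, 0.2207]
tool_rot: [1.0, -0.0, 0.001, 0.0]
ft_force: [0.2, 0.4, 2.1]
grip_width: 0.0641
```

Request:
step_arm:
  steps:
    - [1,0,0,0,0,0,0]
    - [1,0,0,0,0,0,0]
    - [1,0,0,-0.3,0,0,0]
    - [1,0,0,-0.5,0,0,0]
    - [1,0,0,-0.8,0,0,0]
    - [1,0,0,-0.8,0,0,0]
    - [1,0,0,-0.8,0,0,0]
    - [1,0,0,-0.8,0,0,0]
    - [1,0,0,-0.8,0,0,0]
    - [1,0,0,-0.4,0,0,0]

```text
time: 5.25
position: [0.6243, -0.1717, 0.3522]
tool_rot: [1.0, -0.0, 0.001, 0.001]
ft_force: [0.5, -0.1, -0.6]
grip_width: 0.064
```

Run:
```python
from h import *
snap('wrist','w3');o=status.get_obs();print(o['position'],o['tool_rot'],o['ft_force'],o['grip_width'])
```

```text
[ 0.62453209 -0.17178223  0.35319665] [ 9.99996923e-01 -9.13986116e-05  2.24370095e-03  1.05402837e-03] [ 0.24603876  0.62580227 -0.94914873] 0.06424456813312665
```

View pics/w3.png

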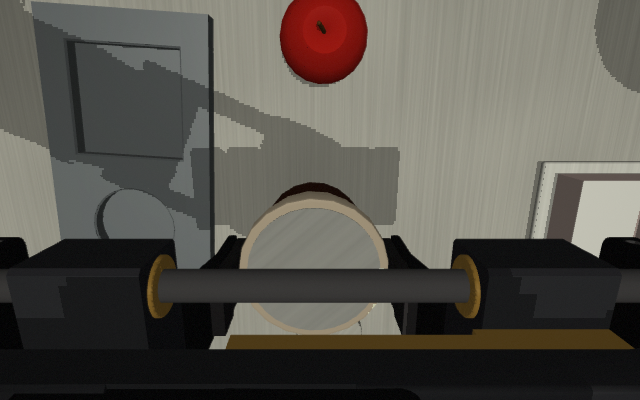

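Request:
step_arm:
  steps:
    - [1,-0.52,-0.91,0,0,0,0]
    - [1,-0.52,-0.91,0,0,0,0]
    - [1,-0.52,-0.91,0,0,0,0]
    - [1,-0.52,-0.91,0,0,0,0]
    - [1,-0.52,-0.91,0,0,0,0]
    - [1,-0.52,-0.91,0,0,0,0]
    - [1,-0.52,-0.91,0,0,0,0]
    - [1,-0.52,-0.91,0,0,0,0]
    - [1,-0.52,-0.91,0,0,0,0]
    - [1,-0.52,-0.91,0,0,0,0]

```text
time: 6.3
position: [0.4932, 0.0568, 0.3493]
tool_rot: [1.0, -0.0, -0.001, -0.0]
ft_force: [-0.2, 1.5, -2.4]
grip_width: 0.064
```

Request:
step_arm:
  steps:
    - [1,-0.52,-0.91,0,0,0,0]
    - [1,-0.52,-0.91,0,0,0,0]
    - [1,-0.52,-0.91,0,0,0,0]
    - [1,0,0,0.8,0,0,0]
    - [1,0,0,0.8,0,0,0]
    - [1,0,0,0.8,0,0,0]
    - [1,0,0,0.8,0,0,0]
    - [1,0,0,0.6,0,0,0]
    - [1,0,0,0,0,0,0]
    - [1,0,0,0,0,0,0]

```text
time: 7.3
position: [0.4551, 0.1241, 0.2546]
tool_rot: [1.0, -0.0, -0.001, 0.0]
ft_force: [0.4, -0.3, -1.8]
grip_width: 0.0639
```

Run:
```python
from h import *
snap('wrist','w4');o=status.get_obs();print(o['position'],o['tool_rot'],o['ft_force'],o['grip_width'])
```

```text
[0.4553184  0.1241616  0.25504248] [ 9.99999964e-01 -1.76297233e-04  2.03440103e-04 -6.23622958e-06] [-0.13006003 -0.20132306 -2.62514059] 0.06405478087003147
```

View pics/w4.png

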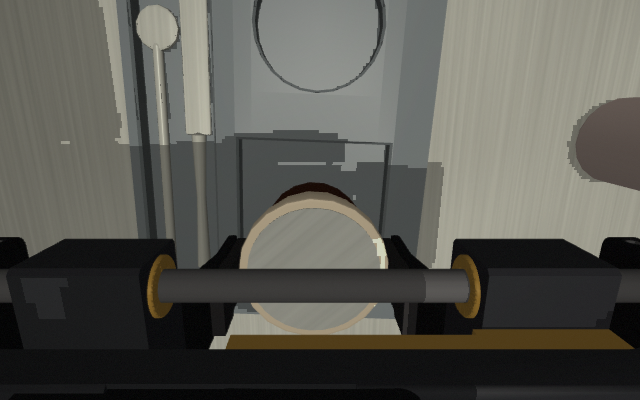

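Request:
step_arm:
  steps:
    - [1,0,0,0.4,0,0,0]
    - [1,0,0,0.4,0,0,0]
    - [1,0,0,0.2,0,0,0]
    - [1,0,0,0.1,0,0,0]
    - [1,0,0,0.08,0,0,0]
    - [1,0,0,0,0,0,0]
    - [1,0,0,0,0,0,0]
    - [1,0,0,0,0,0,0]
    - [1,0,0,0,0,0,0]
    - [1,0,0,0,0,0,0]

```text
time: 8.35
position: [0.4552, 0.1242, 0.2254]
tool_rot: [1.0, -0.0, 0.0, -0.0]
ft_force: [-0.2, 1.2, -2.4]
grip_width: 0.0637
```

Request:
step_arm:
  steps:
    - [1,0,0,0.04,0,0,0]
    - [1,0,0,0.04,0,0,0]
    - [1,0,0,0,0,0,0]
    - [1,0,0,0,0,0,0]
    - [-1,0,0,0,0,0,0]
    - [-1,0,0,0,0,0,0]
    - [-1,0,0,0,0,0,0]
    - [-1,0,0,0,0,0,0]
    - [-1,0,0,-0.5,0,0,0]
    - [-1,0,0,-0.9,0,0,0]

```text
time: 9.35
position: [0.4547, 0.1241, 0.2573]
tool_rot: [1.0, -0.0, -0.002, 0.0]
ft_force: [1.0, -0.9, 0.3]
grip_width: 0.0865
```

Run:
```python
from h import *
snap('wrist','w5');o=status.get_obs();print(o['position'],o['tool_rot'],o['ft_force'],o['grip_width'])
```

```text
[0.45568172 0.12427146 0.26065579] [ 9.99999028e-01 -8.29348356e-05  1.39089091e-03 -5.07752419e-05] [ 0.13252805 -1.04603171  1.39731524] 0.08676158291214973
```

View pics/w5.png

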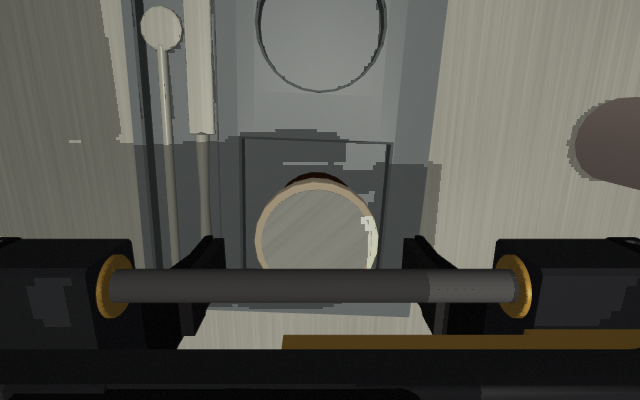

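Request:
step_arm:
  steps:
    - [-1,0,0,-1,0,0,0]
    - [-1,0,0,-1,0,0,0]
    - [-1,0.9,-0.84,-1,0,0,0]
    - [-1,0.9,-0.84,0,0,0,0]
    - [-1,0.9,-0.84,0,0,0,0]
    - [-1,0.9,-0.84,0,0,0,0]
    - [-1,0.9,-0.84,0,0,0,0]
    - [-1,0.9,-0.84,0,0,0,0]
    - [-1,0.9,-0.84,0,0,0,0]
    - [-1,0.9,-0.84,0,0,0,0]

```text
time: 10.4
position: [0.6358, 0.293, 0.3323]
tool_rot: [1.0, -0.0, -0.001, 0.0]
ft_force: [0.6, 0.0, -0.2]
grip_width: 0.0869
```

Run:
```python
from h import *
import time
eyes.camera('wrist');snap('wrist','w6');o=status.get_obs();print(o['position'],o['tool_rot'],o['ft_force'],o['grip_width'])
z=load('w6')
for P in [(.6355,.291,.06)]:
    c=z['R']@P+z['t'];print((z['K']@c)[:2]/c[2],c[2])
```

```text
[0.6372798  0.29431273 0.33238882] [ 9.99997964e-01  5.99315440e-04  1.72432835e-03 -8.59474722e-04] [ 0.05845369 -0.70233417  0.35440355] 0.08696438527705531
[309.09644032 211.52710892] 0.26185308496384596
```

View pics/w6.png

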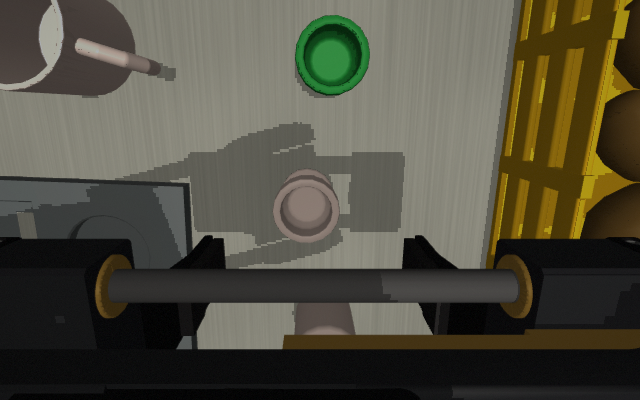

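Run:
```python
from h import *
P=pts('w6');Q=pts('top0')
for u in range(480,560,8): print(u,P[200,u].round(3),P[235,u].round(3))
m=(Q[:,:,2]>.03)&(Q[:,:,0]<.85)&(Q[:,:,0]>.68)&(Q[:,:,1]>0.1)&(Q[:,:,1]<.5);q=Q[m];print(q.min(0),q.max(0)); print(np.percentile(q[:,0],[0.5,2,5]))
```

```text
480 [ 0.79   0.284 -0.001] [ 0.794  0.25  -0.001]
488 [ 0.797  0.284 -0.001] [ 0.801  0.251 -0.001]
496 [0.803 0.285 0.001] [0.806 0.252 0.003]
504 [0.808 0.285 0.004] [0.803 0.259 0.022]
512 [0.803 0.291 0.025] [0.803 0.263 0.032]
520 [0.806 0.293 0.031] [0.827 0.253 0.004]
528 [0.803 0.296 0.046] [0.804 0.27  0.053]
536 [0.803 0.299 0.057] [0.804 0.274 0.062]
544 [0.804 0.301 0.063] [0.849 0.253 0.005]
552 [0.85  0.286 0.005] [0.803 0.28  0.079]
[0.80391834 0.12869583 0.03001916] [0.84999906 0.49973053 0.11898601]
[0.80439424 0.80484074 0.80523804]
```

Request:
step_arm:
  steps:
    - [-1,-0.08,0.04,0.9,0,0,0]
    - [-1,0,0,0.9,0,0,0]
    - [-1,0,0,0.9,0,0,0]
    - [-1,0,0,0.9,0,0,0]
    - [-1,0,0,0.7,0,0,0]
    - [-1,0,0,0.4,0,0,0]
    - [-1,0,0,0,0,0,0]
    - [1,0,0,0,0,0,0]
    - [1,0,0,0,0,0,0]
    - [1,0,0,0,0,0,0]
  squeeze: 25

```text
time: 11.5
position: [0.6336, 0.2913, 0.2171]
tool_rot: [1.0, -0.0, 0.001, -0.0]
ft_force: [-0.6, -1.0, 0.4]
grip_width: 0.0701
```

Request:
step_arm:
  steps:
    - [1,0,0,0,0,0,0]
    - [1,0,0,0,0,0,0]
    - [1,0,0,0,0,0,0]
    - [1,0,0,-0.3,0,0,0]
    - [1,0,0,-0.6,0,0,0]
    - [1,0,0,-0.8,0,0,0]
    - [1,0,0,-0.8,0,0,0]
    - [1,0,0,-0.8,0,0,0]
    - [1,0,0,-0.4,0,0,0]
    - [1,0,0,0,0,0,0]

```text
time: 12.5
position: [0.6337, 0.2913, 0.311]
tool_rot: [1.0, -0.0, 0.002, -0.001]
ft_force: [-0.4, -0.4, -1.6]
grip_width: 0.0491
```

Run:
```python
from h import *
snap('wrist','w7');o=status.get_obs();print(o['position'],o['tool_rot'],o['ft_force'],o['grip_width'])
```

```text
[0.63326533 0.2911366  0.30941872] [ 9.99999516e-01 -1.54897562e-04  9.35271732e-04 -2.61990324e-04] [-0.20769229 -0.00867741 -0.98052823] 0.04937795745917234
```

View pics/w7.png

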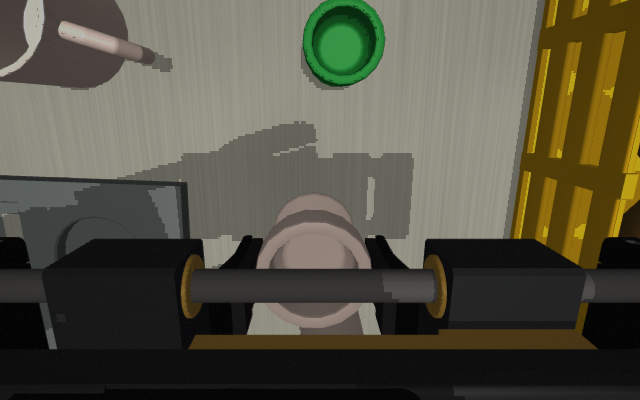

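Request:
step_arm:
  steps:
    - [1,-0.875,0.265,0,0,0,0]
    - [1,-0.875,0.265,0,0,0,0]
    - [1,-0.875,0.265,0,0,0,0]
    - [1,-0.875,0.265,0,0,0,0]
    - [1,-0.875,0.265,0,0,0,0]
    - [1,-0.875,0.265,0,0,0,0]
    - [1,-0.875,0.265,0,0,0,0]
    - [1,-0.875,0.265,0.4,0,0,0]
    - [1,0,0,0.8,0,0,0]
    - [1,0,0,0.8,0,0,0]

```text
time: 13.55
position: [0.4571, 0.2379, 0.2574]
tool_rot: [1.0, -0.0, -0.001, 0.0]
ft_force: [0.1, -0.0, -0.1]
grip_width: 0.0489
```

Run:
```python
from h import *
eyes.camera('wrist');snap('wrist','w8');o=status.get_obs();print(o['position'],o['tool_rot'],o['ft_force'],o['grip_width'])
```

```text
[0.45677932 0.23770396 0.25560514] [ 9.99993529e-01 -2.33235872e-04 -3.46631370e-03  9.33685627e-04] [-0.67059601  0.29008267 -1.7349813 ] 0.04871275426898306
```

View pics/w8.png

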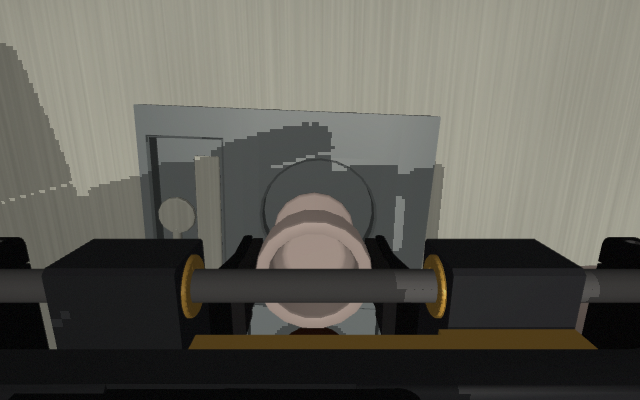

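Request:
step_arm:
  steps:
    - [1,0.1,0,0.5,0,0,0]
    - [1,0,0,0.5,0,0,0]
    - [1,0,0,0.24,0,0,0]
    - [1,0,0,0.14,0,0,0]
    - [1,0,0,0.08,0,0,0]
    - [1,0,0,0.04,0,0,0]
    - [1,0,0,0,0,0,0]
    - [1,0,0,0,0,0,0]
    - [1,0,0,0,0,0,0]
    - [1,0,0,0,0,0,0]

```text
time: 14.65
position: [0.4607, 0.2382, 0.221]
tool_rot: [1.0, -0.0, 0.0, -0.0]
ft_force: [-0.4, -0.5, -1.1]
grip_width: 0.049
```

Request:
step_arm:
  steps:
    - [1,-0.04,0,0.04,0,0,0]
    - [1,0,0,0.04,0,0,0]
    - [1,0,0,0,0,0,0]
    - [1,0,0,0,0,0,0]
    - [-1,0,0,0,0,0,0]
    - [-1,0,0,0,0,0,0]
    - [-1,0,0,0,0,0,0]
    - [-1,0,0,0,0,0,0]
    - [-1,0,0,-0.5,0,0,0]
    - [-1,0,0,-1,0,0,0]

```text
time: 15.65
position: [0.4591, 0.238, 0.2556]
tool_rot: [1.0, -0.0, -0.002, 0.001]
ft_force: [0.1, -0.4, -0.6]
grip_width: 0.0849
```

Request:
step_arm:
  steps:
    - [-1,0,0,-1,0,0,0]
    - [-1,0,0,-1,0,0,0]
    - [-1,0,0,-1,0,0,0]
    - [-1,0.95,0,-0.2,0,0,0]
    - [-1,0.95,0.33,0,0,0,0]
    - [-1,0.95,0.33,0,0,0,0]
    - [-1,0.95,0.33,0,0,0,0]
    - [-1,0.95,0.33,0,0,0,0]
    - [-1,0.95,0.33,0,0,0,0]
    - [-1,0.95,0.33,0,0,0,0]

```text
time: 16.65
position: [0.6266, 0.1882, 0.337]
tool_rot: [1.0, -0.0, 0.0, -0.0]
ft_force: [0.2, 0.2, -0.5]
grip_width: 0.0869
```

Run:
```python
from h import *
eyes.camera('wrist');snap('wrist','w9');snap('side','s9');o=status.get_obs();print(o['position'],o['tool_rot'],o['ft_force'],o['grip_width'])
z=load('w9')
for P in [(.651,.1725,.107)]:
    c=z['R']@P+z['t'];print((z['K']@c)[:2]/c[2],c[2])
```

```text
[0.62670685 0.1878976  0.33670945] [ 9.99999486e-01 -9.36175055e-04  3.71503686e-04 -1.19768760e-04] [-0.33919152 -0.36932221 -0.20348315] 0.08697877972217663
[346.90939811 247.34997253] 0.22400724360633656
```

View pics/w9.png

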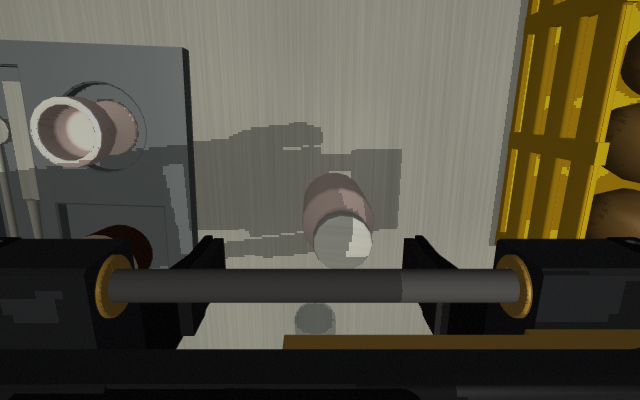

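View pics/s9.png

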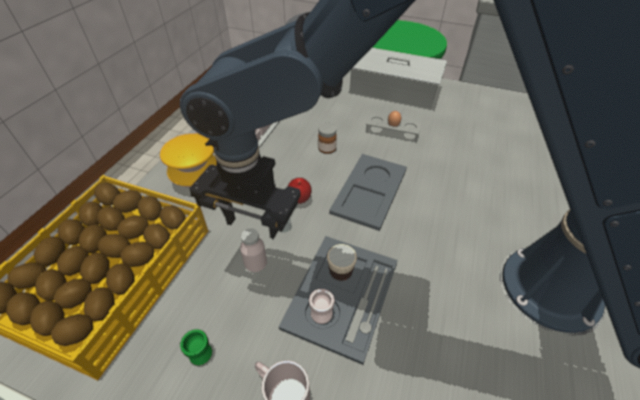

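Request:
step_arm:
  steps:
    - [-1,0.46,0.28,0,0,0,0]
    - [-1,0.46,0.28,0,0,0,0]
    - [-1,0,0,0.7,0,0,0]
    - [-1,0,0,0.8,0,0,0]
    - [-1,0,0,0.8,0,0,0]
    - [-1,0,0,0.8,0,0,0]
    - [-1,0,0,0.8,0,0,0]
    - [-1,0,0,0.4,0,0,0]
    - [-1,0,0,0,0,0,0]
    - [1,0,0,0,0,0,0]
  squeeze: 35

```text
time: 17.8
position: [0.6493, 0.1746, 0.2293]
tool_rot: [1.0, -0.0, 0.0, -0.0]
ft_force: [0.4, 0.6, 1.0]
grip_width: 0.084
```

Request:
step_arm:
  steps:
    - [1,0,0,0,0,0,0]
    - [1,0,0,0,0,0,0]
    - [1,0,0,0,0,0,0]
    - [1,0,0,0,0,0,0]
    - [1,0,0,0,0,0,0]
    - [1,0,0,0,0,0,0]
    - [1,0,0,-0.3,0,0,0]
    - [1,0,0,-0.5,0,0,0]
    - [1,0,0,-0.8,0,0,0]
    - [1,0,0,-0.8,0,0,0]

```text
time: 18.8
position: [0.6486, 0.1746, 0.2895]
tool_rot: [1.0, -0.0, -0.001, 0.0]
ft_force: [1.0, 1.1, -1.5]
grip_width: 0.0534
```

Run:
```python
from h import *
eyes.camera('wrist');snap('wrist','w10');o=status.get_obs();print(o['position'],o['tool_rot'],o['ft_force'],o['grip_width'])
```

```text
[0.65002676 0.17479072 0.2924717 ] [ 9.99993924e-01 -1.44094474e-04  3.46184194e-03 -3.83655137e-04] [ 1.16211566 -0.16769703 -1.19147158] 0.05281400259640879
```

View pics/w10.png

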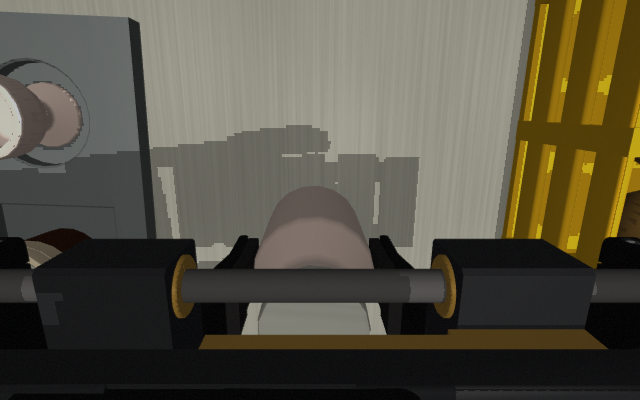

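Request:
step_arm:
  steps:
    - [1,0,0,-0.7,0,0,0]
    - [1,0,0,-0.7,0,0,0]
    - [1,0,0,-0.7,0,0,0]
    - [1,-0.45,0.91,0,0,0,0]
    - [1,-0.45,0.91,0,0,0,0]
    - [1,-0.45,0.91,0,0,0,0]
    - [1,-0.45,0.91,0,0,0,0]
    - [1,-0.45,0.91,0,0,0,0]
    - [1,-0.45,0.91,0,0,0,0]
    - [1,-0.45,0.91,0,0,0,0]

```text
time: 19.9
position: [0.5692, 0.0146, 0.3407]
tool_rot: [1.0, -0.0, -0.001, -0.0]
ft_force: [-0.5, -0.4, -1.0]
grip_width: 0.0534
```

Request:
step_arm:
  steps:
    - [1,-0.45,0.91,0,0,0,0]
    - [1,-0.45,0.91,0,0,0,0]
    - [1,-0.45,0.91,0,0,0,0]
    - [1,-0.45,0.91,0,0,0,0]
    - [1,-0.45,0.91,0,0,0,0]
    - [1,-0.45,0.91,0,0,0,0]
    - [1,-0.45,0.91,0,0,0,0]
    - [1,-0.45,0.91,0,0,0,0]
    - [1,-0.45,0.91,0,0,0,0]
    - [1,-0.45,0.91,0,0,0,0]

```text
time: 20.9
position: [0.4567, -0.2128, 0.3409]
tool_rot: [1.0, -0.0, -0.0, -0.0]
ft_force: [-1.0, 0.6, -1.9]
grip_width: 0.0533
```

Request:
step_arm:
  steps:
    - [1,0,0,0.6,0,0,0]
    - [1,0,0,0.8,0,0,0]
    - [1,0,0,0.8,0,0,0]
    - [1,0,0,0.6,0,0,0]
    - [1,0,0,0.2,0,0,0]
    - [1,0,0,0,0,0,0]
    - [1,0,0,0,0,0,0]
    - [1,0,0,0,0,0,0]
    - [1,0,0,0,0,0,0]
    - [1,0,0,0,0,0,0]

```text
time: 21.9
position: [0.4576, -0.2121, 0.2668]
tool_rot: [1.0, -0.0, 0.0, 0.0]
ft_force: [0.2, -0.2, -2.1]
grip_width: 0.0533
```

Run:
```python
from h import *
snap('wrist','w11');snap('side','s11');o=status.get_obs();print(o['position'],o['tool_rot'],o['ft_force'],o['grip_width'])
```

```text
[ 0.45756576 -0.21210566  0.26657405] [ 9.99999940e-01 -1.67006873e-04  2.39762241e-04  1.83587956e-04] [ 0.08933665 -0.22127247 -1.33674325] 0.05357743024293681
```

View pics/w11.png

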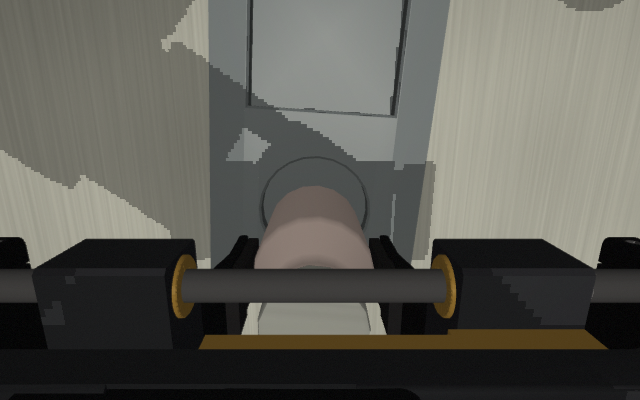

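View pics/s11.png

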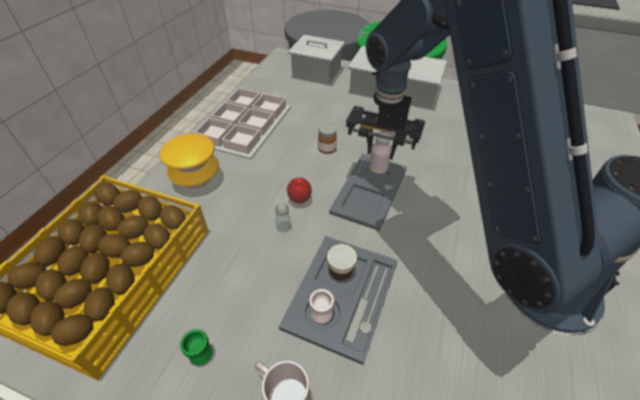

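Run:
```python
from h import *
for p in [(315,157.5),(262,207),(368,207)]: print(ray('w11',*p,.016))
```

```text
[ 0.45919268 -0.17338864  0.016     ]
[ 0.42393064 -0.20645838  0.016     ]
[ 0.49458377 -0.20641754  0.016     ]
```

Request:
step_arm:
  steps:
    - [1,0.05,-0.1,0.2,0,0,0]
    - [1,0,0,0.3,0,0,0]
    - [1,0,0,0.3,0,0,0]
    - [1,0,0,0.2,0,0,0]
    - [1,0,0,0.14,0,0,0]
    - [1,0,0,0.1,0,0,0]
    - [1,0,0,0.08,0,0,0]
    - [1,0,0,0,0,0,0]
    - [1,0,0,0,0,0,0]
    - [1,0,0,0,0,0,0]

```text
time: 23.0
position: [0.4588, -0.2096, 0.2333]
tool_rot: [1.0, -0.0, 0.0, 0.0]
ft_force: [-0.3, 0.5, -1.0]
grip_width: 0.053
```

Run:
```python
from h import *
snap('wrist','w12');o=status.get_obs();print(o['position'],o['tool_rot'],o['ft_force'],o['moment'],o['grip_width'])
```

```text
[ 0.4588039  -0.2096228   0.23330106] [ 9.99999972e-01 -1.97900162e-04  1.07547812e-04  6.58139984e-05] [ 0.82689646 -0.34334517 -1.25472732] [-0.01131629 -0.14414803  0.00814908] 0.05324485151514955
```

View pics/w12.png

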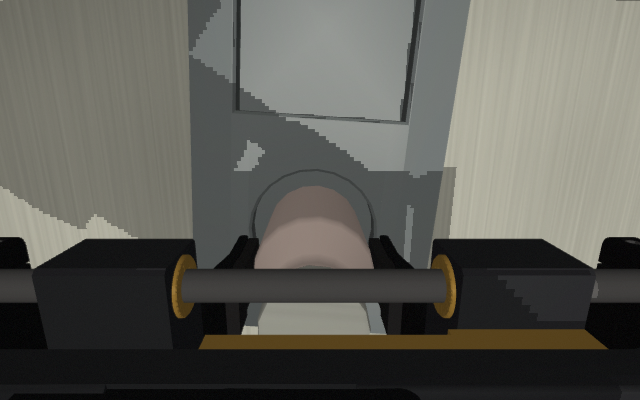

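Request:
step_arm:
  steps:
    - [1,0,0,0.04,0,0,0]
    - [1,0,0,0.04,0,0,0]
    - [1,0,0,0,0,0,0]
    - [1,0,0,0,0,0,0]
    - [-1,0,0,0,0,0,0]
    - [-1,0,0,0,0,0,0]
    - [-1,0,0,0,0,0,0]
    - [-1,0,0,0,0,0,0]
    - [-1,0,0,-0.4,0,0,0]
    - [-1,0,0,-0.8,0,0,0]

```text
time: 24.05
position: [0.4584, -0.2093, 0.2607]
tool_rot: [1.0, -0.0, -0.001, -0.001]
ft_force: [0.3, 0.2, 0.6]
grip_width: 0.0859
```

Run:
```python
from h import *
snap('wrist','w13');o=status.get_obs();print(o['position'],o['tool_rot'],o['ft_force'],o['moment'],o['grip_width'])
```

```text
[ 0.45932985 -0.20987932  0.26399317] [ 9.99998898e-01 -7.49840725e-05  1.19313494e-03  8.79826454e-04] [-0.27388331  0.45338284  1.80352877] [ 5.55289547e-03 -1.47523838e-01  7.60465581e-05] 0.08615029063791724
```

View pics/w13.png

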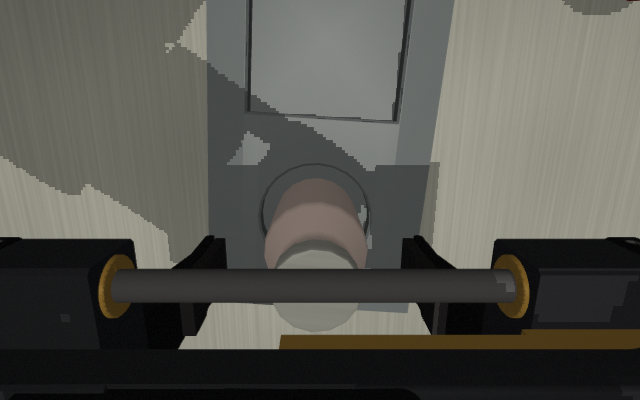

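Request:
step_arm:
  steps:
    - [-1,0,0,-1,0,0,0]
    - [-1,0,0,-1,0,0,0]
    - [-1,0,0,-1,0,0,0]
    - [-1,0.99,-0.91,-0.2,0,0,0]
    - [-1,0.99,-0.91,0,0,0,0]
    - [-1,0.99,-0.91,0,0,0,0]
    - [-1,0.99,-0.91,0,0,0,0]
    - [-1,0.99,-0.91,0,0,0,0]
    - [-1,0.99,-0.91,0,0,0,0]
    - [-1,0.99,-0.91,0,0,0,0]

```text
time: 25.1
position: [0.6329, -0.0492, 0.3414]
tool_rot: [1.0, -0.0, 0.0, 0.0]
ft_force: [0.3, 0.1, -0.3]
grip_width: 0.0872
```

Run:
```python
from h import *
eyes.camera('wrist');eyes.camera('wrist');snap('wrist','w14');o=status.get_obs();print(o['position'],o['tool_rot'],o['ft_force'],o['moment'],o['grip_width'])
z=load('w14')
for P in [(.633,-.0515,.04),(.633,-.0515,.06)]:
    c=z['R']@P+z['t'];print((z['K']@c)[:2]/c[2],c[2])
```

```text
[ 0.63297694 -0.04882539  0.34122666] [9.99998983e-01 1.35870108e-03 4.20012417e-04 1.11551501e-04] [-0.72578621 -0.50180557 -0.73639852] [ 0.03152558 -0.05240451 -0.021463  ] 0.08707433508496294
[312.63235061 200.03013826] 0.2893725237927153
[312.59173388 206.7361882 ] 0.2700600731214137
```

View pics/w14.png

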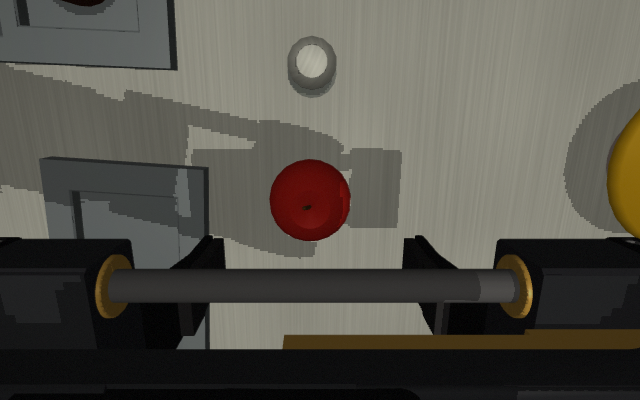

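Request:
step_arm:
  steps:
    - [-1,-0.06,0.04,0.8,0,0,0]
    - [-1,0,0,0.9,0,0,0]
    - [-1,0,0,0.9,0,0,0]
    - [-1,0,0,0.9,0,0,0]
    - [-1,0,0,0.9,0,0,0]
    - [-1,0,0,0.7,0,0,0]
    - [-1,0,0,0.5,0,0,0]
    - [-1,0,0,0,0,0,0]
    - [1,0,0,0,0,0,0]
    - [1,0,0,0,0,0,0]
  squeeze: 25

```text
time: 26.25
position: [0.631, -0.0517, 0.2024]
tool_rot: [1.0, -0.0, 0.001, 0.0]
ft_force: [0.1, 0.5, 0.0]
grip_width: 0.0779
```

Request:
step_arm:
  steps:
    - [1,0,0,0,0,0,0]
    - [1,0,0,0,0,0,0]
    - [1,0,0,0,0,0,0]
    - [1,0,0,0,0,0,0]
    - [1,0,0,-0.3,0,0,0]
    - [1,0,0,-0.6,0,0,0]
    - [1,0,0,-0.8,0,0,0]
    - [1,0,0,-0.9,0,0,0]
    - [1,0,0,-0.9,0,0,0]
    - [1,0,0,-0.5,0,0,0]

```text
time: 27.25
position: [0.6309, -0.0514, 0.3039]
tool_rot: [1.0, -0.0, 0.001, 0.0]
ft_force: [1.2, -0.0, -1.3]
grip_width: 0.066
```

Run:
```python
from h import *
eyes.camera('wrist');snap('wrist','w15');o=status.get_obs();print(o['position'],o['tool_rot'],o['ft_force'],o['moment'],o['grip_width'])
```

```text
[ 0.63112529 -0.05144698  0.30376004] [ 9.99997362e-01 -1.20532477e-04  2.22284790e-03  5.66532496e-04] [ 0.28243101  0.48120182 -1.88413879] [ 0.01804819 -0.11401696 -0.07757835] 0.06591161102965769
```

View pics/w15.png

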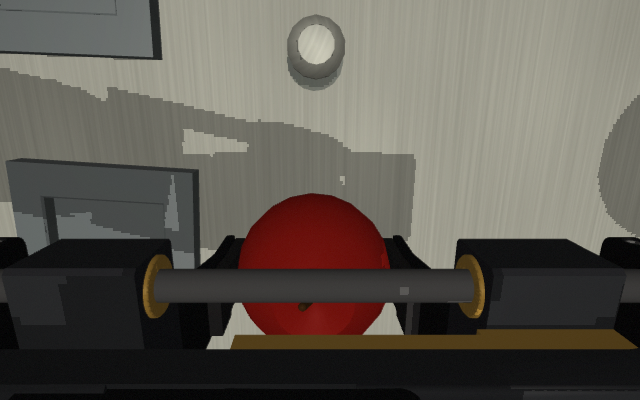

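Request:
step_arm:
  steps:
    - [1,-0.82,0.23,0,0,0,0]
    - [1,-0.82,0.23,0,0,0,0]
    - [1,-0.82,0.23,0,0,0,0]
    - [1,-0.82,0.23,0,0,0,0]
    - [1,-0.82,0.23,0,0,0,0]
    - [1,-0.82,0.23,0,0,0,0]
    - [1,-0.82,0.23,0,0,0,0]
    - [1,-0.82,0.23,0.6,0,0,0]
    - [1,0,0,0.9,0,0,0]
    - [1,0,0,0.9,0,0,0]

```text
time: 28.35
position: [0.4656, -0.0974, 0.2404]
tool_rot: [1.0, -0.001, -0.0, -0.0]
ft_force: [-0.4, -0.4, -0.5]
grip_width: 0.0657
```

Request:
step_arm:
  steps:
    - [1,0,0,0.7,0,0,0]
    - [1,0,0,0.5,0,0,0]
    - [1,0,0,0.2,0,0,0]
    - [1,0,0,0,0,0,0]
    - [1,0,0,0,0,0,0]
    - [1,0,0,0,0,0,0]
    - [1,0,0,0,0,0,0]
    - [1,0,0,0,0,0,0]
    - [1,0,0,0,0,0,0]
    - [1,0,0,0,0,0,0]

```text
time: 29.35
position: [0.4666, -0.0973, 0.2063]
tool_rot: [1.0, -0.0, 0.0, 0.0]
ft_force: [-0.4, -0.3, -0.8]
grip_width: 0.0661
```

Run:
```python
from h import *
snap('wrist','w16');o=status.get_obs();print(o['position'],o['tool_rot'],o['ft_force'],o['moment'],o['grip_width'])
```

```text
[ 0.46658339 -0.09735556  0.20630153] [ 9.99999978e-01 -1.97028251e-04  6.72451850e-05  2.34576850e-05] [-0.82589471 -0.44254019 -1.17721985] [-0.02917058 -0.14589522 -0.00564972] 0.06633363421268557
```

View pics/w16.png

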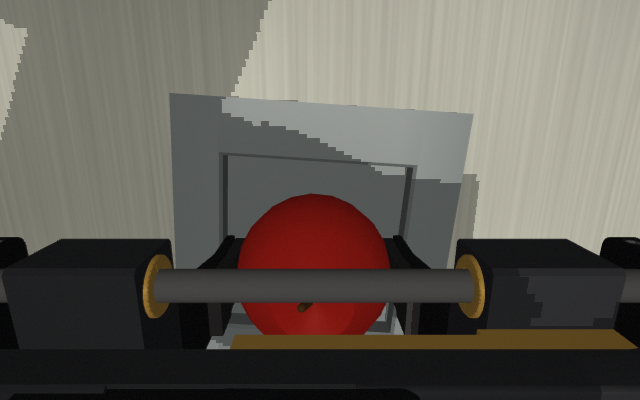

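Request:
step_arm:
  steps:
    - [1,0,0,0.04,0,0,0]
    - [1,0,0,0.04,0,0,0]
    - [1,0,0,0,0,0,0]
    - [1,0,0,0,0,0,0]
    - [-0.8,0,0,0,0,0,0]
    - [-0.9,0,0,0,0,0,0]
    - [-1,0,0,0,0,0,0]
    - [-1,0,0,0,0,0,0]
    - [-1,0,0,0,0,0,0]
    - [-1,0,0,-0.4,0,0,0]

```text
time: 30.4
position: [0.4662, -0.0972, 0.2136]
tool_rot: [1.0, -0.0, -0.001, -0.001]
ft_force: [-1.2, 0.5, -0.2]
grip_width: 0.0867
```

Request:
step_arm:
  steps:
    - [-1,0,0,-0.8,0,0,0]
    - [-1,0,0,-1,0,0,0]
    - [-1,0,0,-1,0,0,0]
    - [-1,0,0,-1,0,0,0]
    - [-1,0,0,-1,0,0,0]
    - [-1,0,0,-0.6,0,0,0]
    - [-1,0,0.8,0,0,0,0]
    - [-1,0,0.8,0,0,0,0]
    - [-1,0,0.9,0,0,0,0]
    - [-1,0,0.9,0,0,0,0]

```text
time: 31.4
position: [0.4662, -0.1828, 0.35]
tool_rot: [1.0, 0.0, 0.0, 0.0]
ft_force: [1.0, 0.5, -0.4]
grip_width: 0.0873
```

Request:
step_arm:
  steps:
    - [-1,0,0.95,0,0,0,0]
    - [-1,0,0.95,0,0,0,0]
    - [-1,0,0.95,0,0,0,0]
    - [-1,0,0.95,0,0,0,0]
    - [-1,0,0.95,0,0,0,0]
    - [-1,0,0.95,0,0,0,0]
    - [-1,0,0.95,0,0,0,0]
    - [-1,0,0.95,0,0,0,0]
    - [-1,0,0.95,0,0,0,0]
    - [-1,0,0.95,0,0,0,0]

```text
time: 32.4
position: [0.4662, -0.4205, 0.3498]
tool_rot: [1.0, -0.0, -0.0, -0.0]
ft_force: [0.1, 0.2, -0.8]
grip_width: 0.0868
```

Run:
```python
from h import *
eyes.camera('wrist');eyes.camera('wrist');snap('wrist','w17');snap('top','t17');o=status.get_obs();print(o['position'],o['tool_rot'],o['ft_force'],o['moment'],o['grip_width'])
z=load('w17')
for P in [(.4665,-.438,.053),(.4665,-.438,.079)]:
    c=z['R']@P+z['t'];print((z['K']@c)[:2]/c[2],c[2])
```

```text
[ 0.46603305 -0.41951399  0.3493549 ] [ 9.99999553e-01 -6.50736482e-04 -2.19677434e-04 -6.50194593e-04] [ 0.02646685  0.29675525 -0.23354469] [ 0.00506508 -0.10140931 -0.02829979] 0.08698515008549378
[313.38855023 219.00709779] 0.28871246153940816
[313.38989467 229.74394878] 0.26360589838425774
```

View pics/w17.png

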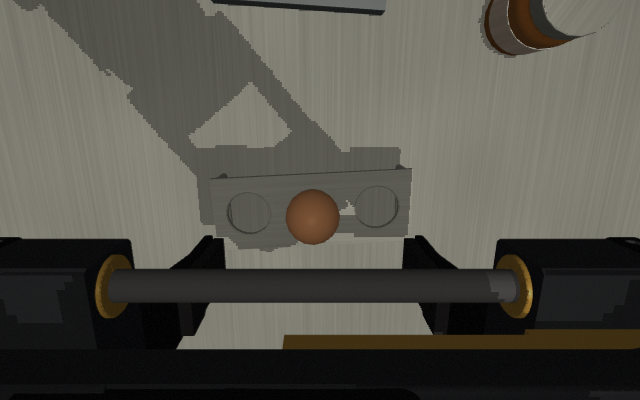

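View pics/t17.png

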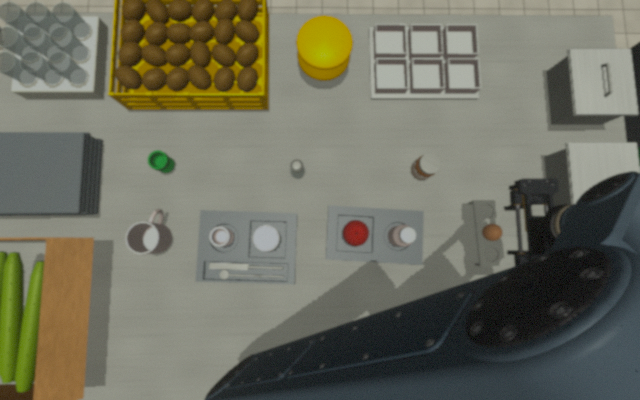

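Request:
step_arm:
  steps:
    - [-1,0,0.7,0.3,0,0,0]
    - [-1,0,0,0.8,0,0,0]
    - [-1,0,0,0.8,0,0,0]
    - [-1,0,0,0.8,0,0,0]
    - [-1,0,0,0.8,0,0,0]
    - [-1,0,0,0.8,0,0,0]
    - [-1,0,0,0.5,0,0,0]
    - [-1,0,0,0.26,0,0,0]
    - [-1,0,0,0,0,0,0]
    - [-1,0,0,0,0,0,0]
  squeeze: 12

```text
time: 33.6
position: [0.4667, -0.4376, 0.2233]
tool_rot: [1.0, -0.0, 0.0, 0.0]
ft_force: [0.2, -0.2, 0.5]
grip_width: 0.087
```

Run:
```python
from h import *
snap('wrist','w18');o=status.get_obs();print(o['position'],o['tool_rot'],o['ft_force'],o['moment'],o['grip_width'])
```

```text
[ 0.46676225 -0.43766161  0.22366476] [ 9.99999572e-01 -1.03846772e-04  5.46310813e-04  7.38877270e-04] [0.06509372 0.21600418 0.64511755] [-0.02598077 -0.10752653 -0.01351228] 0.08748284829175847
```

View pics/w18.png

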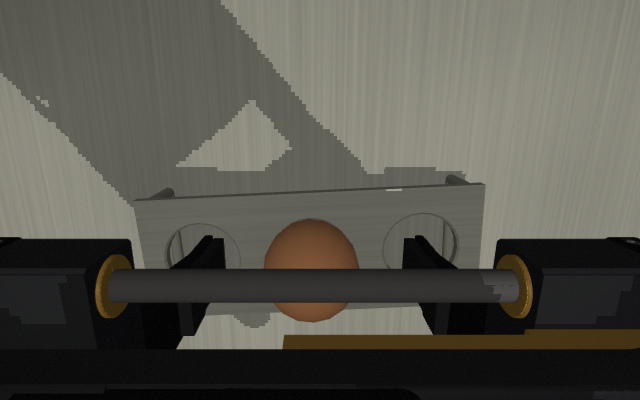

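Request:
step_arm:
  steps:
    - [1,0,0,0,0,0,0]
    - [1,0,0,0,0,0,0]
    - [1,0,0,0,0,0,0]
    - [1,0,0,0,0,0,0]
    - [1,0,0,0,0,0,0]
    - [1,0,0,0,0,0,0]
    - [1,0,0,0,0,0,0]
    - [1,0,0,-0.1,0,0,0]
    - [1,0,0,-0.3,0,0,0]
    - [1,0,0,-0.4,0,0,0]

```text
time: 34.65
position: [0.4665, -0.4372, 0.2429]
tool_rot: [1.0, -0.0, -0.0, -0.0]
ft_force: [0.4, -0.7, 0.1]
grip_width: 0.0438
```

Request:
step_arm:
  steps:
    - [1,0,0,-0.6,0,0,0]
    - [1,0,0,-0.8,0,0,0]
    - [1,0,0,-0.8,0,0,0]
    - [1,0,0,-0.8,0,0,0]
    - [1,0,0,-0.8,0,0,0]
    - [1,0,0,-0.6,0,0,0]
    - [1,0,0,0,0,0,0]
    - [1,0,0,0,0,0,0]
    - [1,0,0,0,0,0,0]
    - [1,0,0,0,0,0,0]

```text
time: 35.65
position: [0.4662, -0.4371, 0.3517]
tool_rot: [1.0, -0.0, -0.001, -0.001]
ft_force: [0.3, -0.5, -1.0]
grip_width: 0.0437
```

Run:
```python
from h import *
snap('wrist','w19');snap('side','s19');o=status.get_obs();print(o['position'],o['tool_rot'],o['ft_force'],o['moment'],o['grip_width'])
p=load('s19')['p'];cv2.imwrite('pics/s19c.png',cv2.resize(p[20:180,320:520,::-1],None,fx=4,fy=3.6))
# placed positions in top view
Q=pts('t17');
for n,(u,v),h in [('cup',(222,237),.064),('pot',(266,238),.064),('apple',(355,233),.066),('bottle',(404,236),.111)]:
    w=Q[v-22:v+22,u-22:u+22].reshape(-1,3); t=w[(w[:,2]>h-.008)&(w[:,2]<h+.008)]
    print(n,len(t),t.mean(0).round(4),((t.max(0)+t.min(0))/2).round(4),(t.max(0)-t.min(0)).round(3))
```

```text
[ 0.46630714 -0.43722266  0.35178982] [ 9.99999577e-01 -1.82459200e-04 -5.52580725e-04 -7.12086626e-04] [ 0.12440695 -0.16033732 -0.65306137] [ 0.00208969 -0.14197779 -0.02989225] 0.043176318302755215
cup 159 [0.461  0.2379 0.0632] [0.4614 0.238  0.0619] [0.049 0.048 0.011]
pot 553 [0.4562 0.1253 0.0646] [0.4557 0.1256 0.0643] [0.063 0.064 0.011]
apple 414 [ 0.4678 -0.0966  0.0658] [ 0.4676 -0.0971  0.0658] [0.057 0.057 0.015]
bottle 211 [ 0.46   -0.2103  0.1108] [ 0.4604 -0.211   0.1099] [0.035 0.037 0.011]
```

View pics/w19.png

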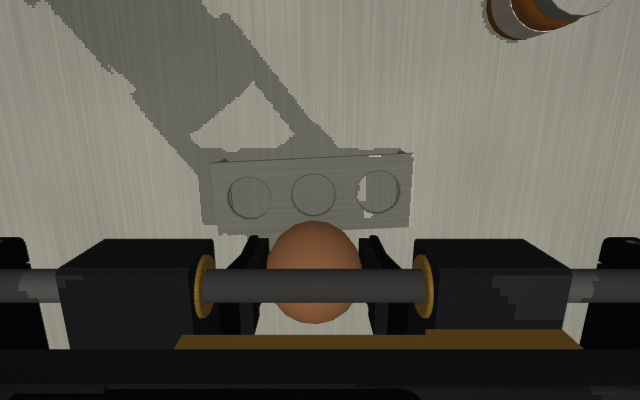

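View pics/s19c.png

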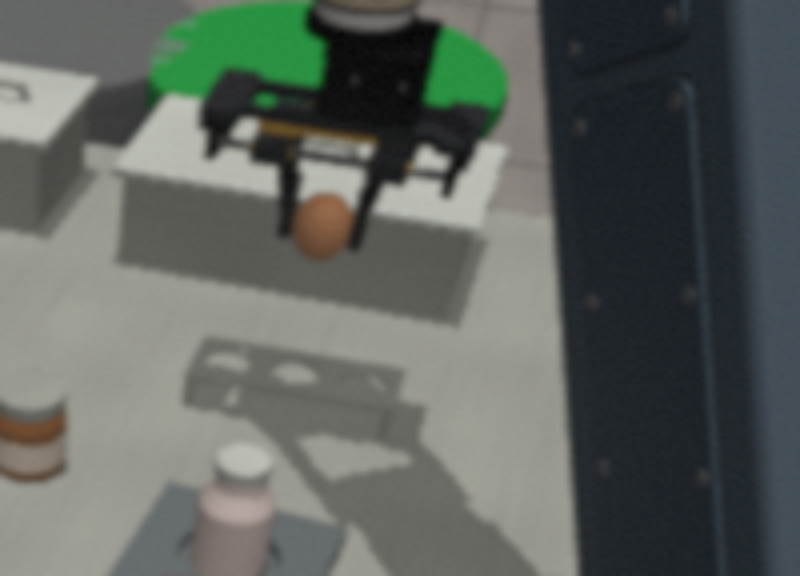

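Request:
step_arm:
  steps:
    - [1,0,-0.3,0,0,0,0]
    - [1,0,-0.6,0,0,0,0]
    - [1,0,-0.9,0,0,0,0]
    - [1,0,-0.9,0,0,0,0]
    - [1,0,-0.9,0,0,0,0]
    - [1,0,-0.9,0,0,0,0]
    - [1,0,-0.9,0,0,0,0]
    - [1,0,-0.9,0,0,0,0]
    - [1,0,-0.9,0,0,0,0]
    - [1,0,-0.9,0,0,0,0]

```text
time: 36.75
position: [0.466, -0.2326, 0.3528]
tool_rot: [1.0, 0.0, -0.0, -0.0]
ft_force: [0.6, 0.8, 0.5]
grip_width: 0.0429
```

Request:
step_arm:
  steps:
    - [1,0,-0.9,0,0,0,0]
    - [1,0,-0.9,0,0,0,0]
    - [1,0,-0.9,0,0,0,0]
    - [1,0,-0.9,0,0,0,0]
    - [1,0,-0.9,0,0,0,0]
    - [1,0,-0.9,0,0,0,0]
    - [1,0,-0.9,0,0,0,0]
    - [1,0,-0.9,0,0,0,0]
    - [1,0,-0.9,0,0,0,0]
    - [1,0,-0.9,0,0,0,0]

```text
time: 37.75
position: [0.4656, -0.008, 0.3529]
tool_rot: [1.0, 0.0, -0.0, -0.0]
ft_force: [0.0, 0.1, -0.7]
grip_width: 0.0436
```

Request:
step_arm:
  steps:
    - [1,0,-0.9,0,0,0,0]
    - [1,0,-0.9,0,0,0,0]
    - [1,0,-0.9,0,0,0,0]
    - [1,0,-0.9,0,0,0,0]
    - [1,0,-0.9,0,0,0,0]
    - [1,0,-0.9,0,0,0,0]
    - [1,-0.1,-0.9,0,0,0,0]
    - [1,-0.1,-0.9,0,0,0,0]
    - [1,0,-0.6,0,0,0,0]
    - [1,0,-0.3,0,0,0,0]

```text
time: 38.75
position: [0.4604, 0.1943, 0.3529]
tool_rot: [1.0, 0.001, -0.0, -0.0]
ft_force: [0.3, -0.7, -1.4]
grip_width: 0.0432
```

Request:
step_arm:
  steps:
    - [1,0,-0.2,0,0,0,0]
    - [1,0,0,0,0,0,0]
    - [1,0,0,0,0,0,0]
    - [1,0,0,0,0,0,0]
    - [1,0,0,0,0,0,0]
    - [1,0,0,0,0,0,0]
    - [1,0,0,0,0,0,0]
    - [1,0,0,0,0,0,0]
    - [1,0,0,0,0,0,0]
    - [1,0,0,0,0,0,0]

```text
time: 39.75
position: [0.4617, 0.1977, 0.3528]
tool_rot: [1.0, -0.0, 0.0, -0.0]
ft_force: [-0.3, 0.5, 0.2]
grip_width: 0.0433
```

Run:
```python
from h import *
snap('wrist','w20');snap('side','s20');o=status.get_obs();print(o['position'],o['tool_rot'],o['ft_force'],o['moment'],o['grip_width'])
p=load('s20')['p'];cv2.imwrite('pics/s20c.png',cv2.resize(p[200:360,240:440,::-1],None,fx=4,fy=3.6))
```

```text
[0.46166672 0.197658   0.35274531] [ 9.99999985e-01 -1.75141683e-04 -1.01273296e-05 -1.63623129e-06] [-0.27650923 -0.49637599 -0.84071754] [-0.08491867 -0.07888127  0.01654048] 0.04322733757288282
```

View pics/w20.png

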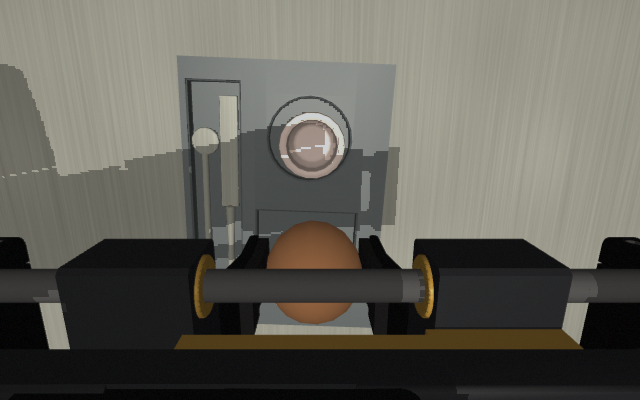

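View pics/s20c.png

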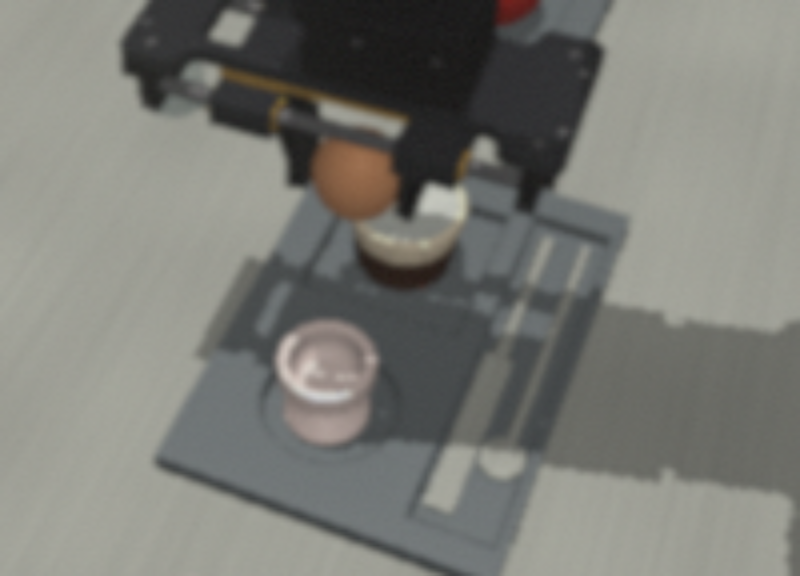

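Run:
```python
from h import *
for p in [(311.5,145.5)]: print(ray('w20',*p,.064))
P=pts('w20')[90:200,260:370].reshape(-1,3);t=P[(P[:,2]>.056)&(P[:,2]<.075)];print(len(t),(t.max(0)+t.min(0))/2,t.max(0)-t.min(0))
P=pts('w20')[215:265,260:370].reshape(-1,3);t=P[(P[:,2]>.15)&(P[:,2]<.26)];print(t[:,2].max(),t[:,0].mean())
```

```text
[0.46060655 0.2401962  0.064     ]
1510 [0.46053925 0.24007316 0.0607765 ] [0.04886023 0.04844491 0.00922594]
0.2042010724948303 0.4624873634100832
```

Request:
step_arm:
  steps:
    - [1,-0.03,-0.5,0,0,0,0]
    - [1,-0.03,-0.6,0,0,0,0]
    - [1,0,-0.55,0,0,0,0]
    - [1,0,0,0.5,0,0,0]
    - [1,0,0,0.8,0,0,0]
    - [1,0,0,0.8,0,0,0]
    - [1,0,0,0.7,0,0,0]
    - [1,0,0,0.4,0,0,0]
    - [1,0,0,0,0,0,0]
    - [1,0,0,0,0,0,0]

```text
time: 40.85
position: [0.4604, 0.2395, 0.273]
tool_rot: [1.0, 0.0, 0.0, -0.0]
ft_force: [0.5, -0.5, 0.7]
grip_width: 0.0435
```

Run:
```python
from h import *
snap('wrist','w21');snap('side','s21');o=status.get_obs();print(o['position'],o['tool_rot'],o['ft_force'],o['moment'],o['grip_width'])
p=load('s21')['p'];cv2.imwrite('pics/s21c.png',cv2.resize(p[220:340,260:410,::-1],None,fx=5,fy=5)[:600])
```

```text
[0.46053673 0.23924905 0.27354912] [ 9.99999568e-01 -5.60561177e-05  8.90608804e-04 -2.61477790e-04] [-0.37634563 -0.31529333 -1.47222505] [ 0.05307775 -0.09210232  0.01740967] 0.04333776270266021
```

View pics/w21.png

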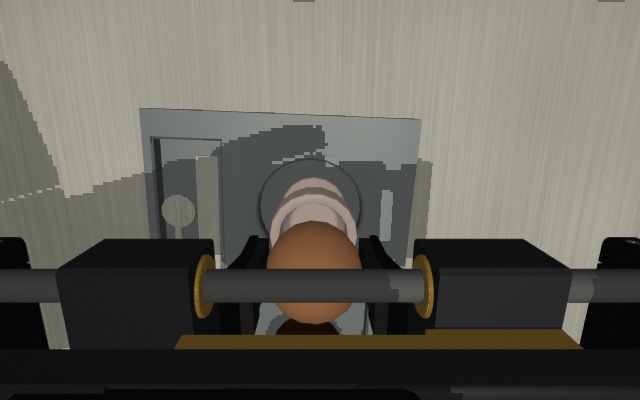

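View pics/s21c.png

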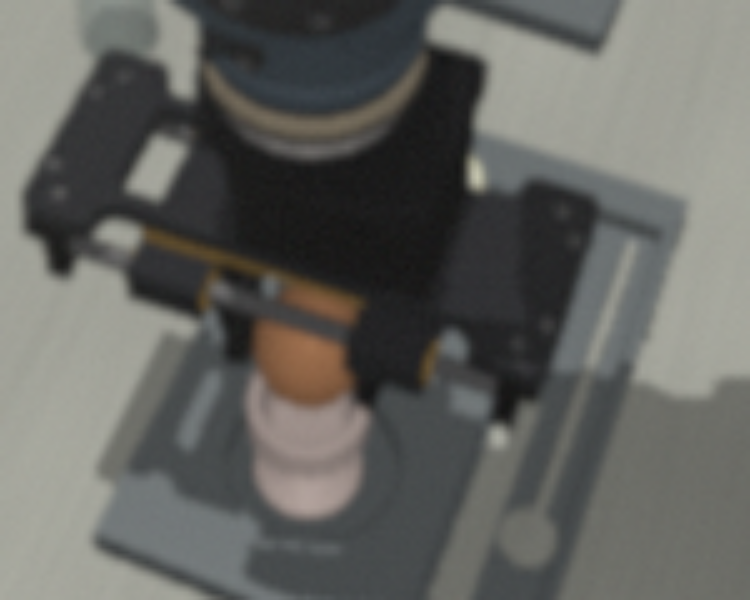

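Request:
step_arm:
  steps:
    - [1,0,0,0.2,0,0,0]
    - [1,0,0,0.2,0,0,0]
    - [1,0,0,0.16,0,0,0]
    - [1,0,0,0.12,0,0,0]
    - [1,0,0,0.08,0,0,0]
    - [1,0,0,0.04,0,0,0]
    - [1,0,0,0.04,0,0,0]
    - [1,0,0,0,0,0,0]
    - [1,0,0,0,0,0,0]
    - [1,0,0,0,0,0,0]

```text
time: 41.95
position: [0.4602, 0.2389, 0.2518]
tool_rot: [1.0, -0.0, 0.0, -0.0]
ft_force: [0.1, -0.1, -0.9]
grip_width: 0.0435
```

Run:
```python
from h import *
o=status.get_obs();print(o['position'],o['tool_rot'],o['ft_force'],o['moment'],o['grip_width'])
snap('side','s22')
p=load('s22')['p'];cv2.imwrite('pics/s22c.png',cv2.resize(p[220:340,260:410,::-1],None,fx=5,fy=5)[:600])
```

```text
[0.46016345 0.2389217  0.25180349] [ 9.99999988e-01 -1.47217655e-04  4.36308634e-05 -1.39712549e-05] [ 0.05388456 -0.10137371 -0.90079962] [ 0.05986449 -0.1446104  -0.02890309] 0.04351594507558383
```

View pics/s22c.png

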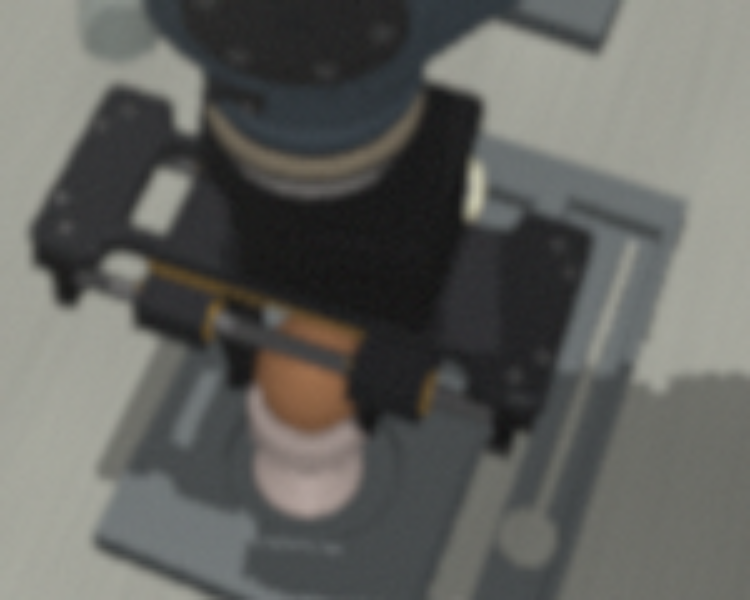

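Request:
step_arm:
  steps:
    - [1,0,0,0.03,0,0,0]
    - [1,0,0,0.03,0,0,0]
    - [1,0,0,0.02,0,0,0]
    - [1,0,0,0,0,0,0]
    - [1,0,0,0,0,0,0]
    - [1,0,0,0,0,0,0]
    - [1,0,0,0,0,0,0]
    - [1,0,0,0,0,0,0]
    - [1,0,0,0,0,0,0]
    - [1,0,0,0,0,0,0]

```text
time: 43.0
position: [0.4602, 0.239, 0.2499]
tool_rot: [1.0, -0.0, 0.0, -0.0]
ft_force: [1.0, 1.3, 4.1]
grip_width: 0.0432
```

Run:
```python
from h import *
o=status.get_obs();print(o['position'],o['ft_force'],o['moment'],o['grip_width'])
```

```text
[0.46024836 0.23895788 0.24985101] [1.03738929 1.25444183 4.10282113] [ 0.16393867 -0.11885889  0.02513835] 0.043191038254975854
```

Contact at the expected height (about 4 N). Release slowly and rise.

Request:
step_arm:
  steps:
    - [1,0,0,-0.02,0,0,0]
    - [0.3,0,0,0,0,0,0]
    - [0.1,0,0,0,0,0,0]
    - [-0.2,0,0,0,0,0,0]
    - [-0.5,0,0,0,0,0,0]
    - [-1,0,0,0,0,0,0]
    - [-1,0,0,0,0,0,0]
    - [-1,0,0,0,0,0,0]
    - [-1,0,0,-0.2,0,0,0]
    - [-1,0,0,-0.4,0,0,0]

```text
time: 44.0
position: [0.4599, 0.2388, 0.2652]
tool_rot: [1.0, -0.0, -0.001, 0.0]
ft_force: [0.1, 0.1, -0.5]
grip_width: 0.0854
```

Request:
step_arm:
  steps:
    - [-1,0,0,-0.8,0,0,0]
    - [-1,0,0,-1,0,0,0]
    - [-1,0,0,-1,0,0,0]
    - [-1,0,0,-1,0,0,0]
    - [-1,0,0,-0.8,0,0,0]
    - [-1,0,0.9,0,0,0,0]
    - [-1,0,0.9,0,0,0,0]
    - [-1,0,0.9,0,0,0,0]
    - [-1,0,0.9,0,0,0,0]
    - [-1,0,0.9,0,0,0,0]

```text
time: 45.0
position: [0.4598, 0.1256, 0.3812]
tool_rot: [1.0, -0.0, 0.001, -0.0]
ft_force: [0.5, -0.6, 0.3]
grip_width: 0.0873
```

Request:
step_arm:
  steps:
    - [-1,0,0.9,0,0,0,0]
    - [-1,0,0.9,0,0,0,0]
    - [-1,0,0.9,0,0,0,0]
    - [-1,0,0.9,0,0,0,0]
    - [-1,0,0.9,0,0,0,0]
    - [-1,0,0.9,0,0,0,0]
    - [-1,0,0.9,0,0,0,0]
    - [-1,0,0.9,0,0,0,0]
    - [-1,0,0.9,0,0,0,0]
    - [-1,0,0.9,0,0,0,0]

```text
time: 46.0
position: [0.4598, -0.0994, 0.3812]
tool_rot: [1.0, -0.0, 0.001, 0.0]
ft_force: [-0.2, 0.5, 0.2]
grip_width: 0.0868
```

Request:
step_arm:
  steps:
    - [-1,0,0.9,0,0,0,0]
    - [-1,0,0.9,0,0,0,0]
    - [-1,0,0.9,0,0,0,0]
    - [-1,0,0.9,0,0,0,0]
    - [-1,0,0.9,0,0,0,0]
    - [-1,0,0.9,0,0,0,0]
    - [-1,0,0.9,0,0,0,0]
    - [-1,0,0.9,0,0,0,0]
    - [-1,0,0.5,0,0,0,0]
    - [-1,0,0,0,0,0,0]

```text
time: 47.0
position: [0.46, -0.2924, 0.3809]
tool_rot: [1.0, -0.001, 0.001, 0.001]
ft_force: [1.0, -0.1, 0.9]
grip_width: 0.0873
```

Run:
```python
from h import *
snap('side','s23');snap('top','t23');o=status.get_obs();print(o['position'],o['ft_force'],o['joint_velocities'].round(3))
p=load('s23')['p'];cv2.imwrite('pics/s23c.png',cv2.resize(p[140:340,260:420,::-1],None,fx=3.7,fy=3)[:600])
Q=pts('t23')
for n,(u,v),h in [('egg',(222,237),.1),('cup',(222,237),.064),('pot',(266,238),.064),('apple',(355,233),.066),('bottle',(404,236),.111)]:
    w=Q[v-22:v+22,u-22:u+22].reshape(-1,3); t=w[(w[:,2]>h-.008)&(w[:,2]<h+.008)]
    print(n,len(t),t.max(0).round(4),((t.max(0)+t.min(0))/2).round(4),(t.max(0)-t.min(0)).round(3))
Q0=pts('top0')
for n,(u,v),h in [('shaker',(297,168),.077),('jar',(427,165),.078),('mug',(150,238),.087)]:
  for q in (Q0,Q):
    w=q[v-25:v+25,u-25:u+25].reshape(-1,3); t=w[(w[:,2]>h-.006)&(w[:,2]<h+.008)]
    print(n,len(t),t.mean(0).round(4))
```

```text
[ 0.45972283 -0.2904535   0.38038119] [ 0.22986266 -0.05456664  0.22655941] [ 0.016 -0.001  0.014 -0.002 -0.    -0.   ]
egg 202 [0.4794 0.2557 0.1075] [0.4618 0.2381 0.0998] [0.035 0.035 0.015]
cup 81 [0.4857 0.2541 0.0711] [0.4614 0.2341 0.0637] [0.049 0.04  0.015]
pot 552 [0.4875 0.1575 0.0691] [0.4558 0.1256 0.0626] [0.063 0.064 0.013]
apple 412 [ 0.496  -0.0683  0.0732] [ 0.4676 -0.097   0.0656] [0.057 0.057 0.015]
bottle 210 [ 0.4779 -0.1925  0.1151] [ 0.4604 -0.211   0.1091] [0.035 0.037 0.012]
shaker 115 [0.6341 0.0493 0.0763]
shaker 119 [0.6345 0.0497 0.0763]
jar 368 [ 0.6381 -0.2822  0.0782]
jar 367 [ 0.6383 -0.2822  0.0783]
mug 241 [0.4589 0.4142 0.0866]
mug 232 [0.4586 0.4137 0.0868]
```

View pics/s23c.png

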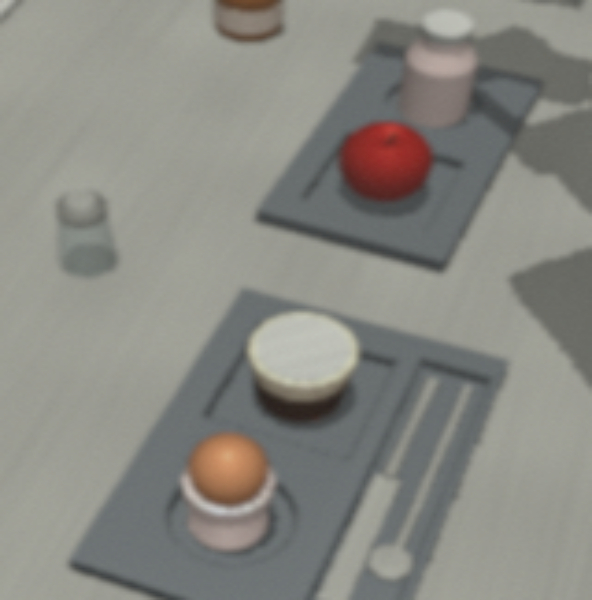

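View pics/t23.png

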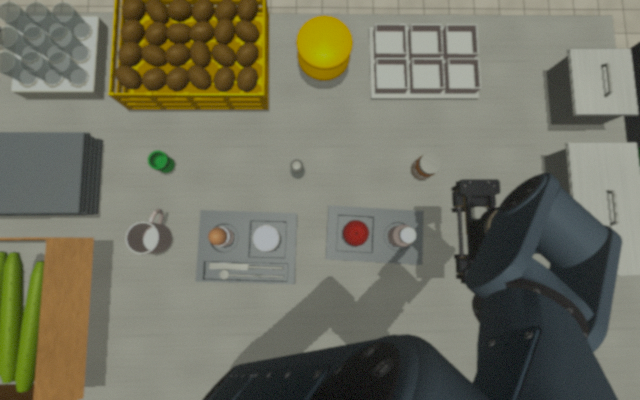

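Both pictures show everything in place: egg upright in the cup at about (218,236), pot at (266,238), apple at (355,233), bottle at (404,236). The bystanders have not moved and the arm is clear.

```bash
python3 -c "
from h import *
print(robot.hand_in())"
```

```text
the job is handed in; nothing more can be done
None
```

Both trays are made up, and I handed the job in at about 47 s of the 134 s allowed.

| Item | Measured place (top camera, m) | Distance from well centre |
|---|---|---|
| Egg cup, round well of larger tray | (0.461, 0.238) | about 3 mm (limit 15) |
| Dessert pot, square well of larger tray | (0.456, 0.126) | about 2–3 mm (limit 22) |
| Milk bottle, round well of smaller tray | (0.460, -0.211) | about 1 mm (limit 12) |
| Apple, square well of smaller tray | (0.468, -0.097) | about 2 mm (limit 26) |
| Egg in the cup | (0.462, 0.238), top at about 0.107 m | on the cup's axis, within about 1 mm |

- **Upright and released:** The last side and top pictures show the egg and everything else standing upright. The gripper is open and clear of all of it.
- **Bystanders:** The mug, shaker and jar measure within 1 mm of where they started.
- **What disagreed:** Position readings from the wrist camera and the top camera differed by 2–3 mm, mostly along y. I aimed between the two, and every placing has room for that error.

No check failed.

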